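# Load the tube carrier by way of the slanted rest and bolt it shut

### The arm

A 6-joint arm with a two-finger parallel gripper is mounted at the origin on the work surface. World frame = base frame: x ahead of the robot, y to its left, z up, the work surface at z = 0. Lengths are in m, angles in rad, forces in N, time in s.
With the tool pointing down it reaches from about 0.35 to 0.85 m from the base axis. Payload 8.1 kg.
Tool frame: the origin (TCP) lies at the very end of the fingers, on their centre line; the grasp point (between the pads) lies 19 mm behind it (robot.pinch_z is the distance from the TCP to the grasp point, in m); x points along the fingers, z is the direction in which the jaws open and shut, and the axes are right-handed (so a half turn about x gives the same grasp; the last joint's range is limited). The gripper opens to 93 mm and grips with 3 to 60 N. Pads are 15 mm wide; open, the fingers measure 128 mm over their backs; the gripper's body (75 mm by 188 mm) begins 65 mm behind the grasp point.
Start: joints at [-1.321, 0.13, 1.488, -0, 1.523, -0.085], TCP at [0.197, -0.567, 0.219] pointing down, gripper open.
Joint ranges: [-2.96, 2.96], [-0.89, 2.26], [0.02, 2.5], [-1.34, 4.48], [0, 2.73], [-2.66, 2.66]. Speed limits (rad/s): [2.39, 2.39, 2.79, 3.14, 3.14, 3.14].

### API

Orientations are given as a rotation vector (axis times angle).
In Python, from plant import robot, optics, ticket gives the robot as it stands.
- The arm moves only by the tool jog_arm, never from a script. Its argument "targets" is a list of rows, each a list of 7 numbers: the shift along the tool's x, y, z in cm, then the turn, a rotation vector about the tool's x, y, z in degrees, then the closure, from 0 (fully open) to 1 (shut). In form: [[dx, dy, dz, ax, ay, az, grip], ...]. A call has 1 to 5 rows; each row is the pose to reach, as a shift and turn from the pose measured when the call began, along the tool's axes at that moment; what a row does not reach only later rows make up. A row lasts 1/8 s, in which the tool goes at most 62.5 mm and 10.7 degrees, less where a joint would pass 70% of its speed; a pose out of reach is approached as far as the arm can. A call with a gripper value outside its range is refused whole. The fingers move at their own pace and stop on an object; "squeeze" is the grip in N (left out, the last holds). Time passes only in rows, so rows that repeat a pose let the fingers close. It gives the time, the measured TCP pose, the force and the opening at its end, in the units of the state.
- robot.read_state(): the state, without advancing time (a new reading comes with each control period).
- optics.read_camera(name): name is "side" or "top"; returns a dict with "frame" (480x640x3 uint8, red, green, blue), "vertical_fov" (degrees; the focal length in pixels is half the picture's height over the tangent of half this angle, whatever the lens; pixels are square), "cx", "cy" (the principal point, pixels), "R" (3x3) and "t" (3): a world point X has camera coordinates R X + t. Camera axes: x right, y down, z forward; pixel columns grow to the right and rows downward; lengths in m; the calibration is good to about 2 mm. A picture is of the moment at which its call begins. There is no depth.
- ticket.close_job(): hands the job in, once; it reports no verdict.
The state is a dict: "t": time; "q": joint angles; "dq": joint speeds; "joint_torque": joint torques, N m; "tool_pos": TCP position; "orientation": TCP orientation; "force": force on the tool from outside, world axes, zero at the start; "wrist_torque": the same for the moment, N m; "opening": finger opening in m.
Only numpy, scipy, OpenCV 4.12 (cv2) and the standard library are available. Lean on these libraries where they do the work, as an engineer would, in place of code of your own. Each camera call takes 0.05 s, during which the arm holds its last target.

### The job

Draw the carrier's bolt right back, then load the sample tubes that are lying on the bench one at a time, palest first and darkest last: lay each in the slanted rest with its cap end up and let go of it, then take it again by its upper end and stand it upright, fully down, in the hole marked with its own colour before starting on the next. When all the tubes there are have been loaded, slide the bolt fully home over them into its keeper, and leave everything else on the bench where it is.

Things in the scene. Friction and masses are not known exactly. Their poses are not given: they have to be found in the camera images.
- tube_pale_centre (a point): Centre of the pale lilac opaque sealed tube (None if absent): 130 mm long, 60 g, round body 20 mm thick with a hemispherical foot, square cap of the same colour 22 x 22 mm, 30 mm long, white band at its lower edge. The point is on the axis, 65 mm from either end; own x axis runs towards the cap, y and z square to the cap's flats. Starts lying on the bench, axis 11 mm up; does not roll.
- tube_pale_foot (a point): Tip of the foot of the pale lilac tube, on its axis, 65 mm from its centre (None if absent).
- tube_mid_centre (a point): Centre of the mid violet opaque sealed tube (None if absent): 130 mm long, 60 g, round body 20 mm thick with a hemispherical foot, square cap of the same colour 22 x 22 mm, 30 mm long, white band at its lower edge. The point is on the axis, 65 mm from either end; own x axis runs towards the cap, y and z square to the cap's flats. Starts lying on the bench, axis 11 mm up; does not roll.
- tube_mid_foot (a point): Tip of the foot of the mid violet tube, on its axis, 65 mm from its centre (None if absent).
- tube_dark_centre (a point): Centre of the very dark violet opaque sealed tube (None if absent): 130 mm long, 60 g, round body 20 mm thick with a hemispherical foot, square cap of the same colour 22 x 22 mm, 30 mm long, white band at its lower edge. The point is on the axis, 65 mm from either end; own x axis runs towards the cap, y and z square to the cap's flats. Starts lying on the bench, axis 11 mm up; does not roll.
- tube_dark_foot (a point): Tip of the foot of the very dark violet tube, on its axis, 65 mm from its centre (None if absent).
- rest: Fixed slanted rest: white open-topped 90-degree V trough rising at 45 degrees, on a blue foot 130 x 75 mm. Origin at table height, straight below the middle of a tube lying in it. Its x axis is level and points the way the tube's cap end leans; z up.
- rest_centre (a point): Where a tube's centre is when it lies fully down in the rest, foot against the end stop, cap end up at 45 degrees: 85 mm over the table, above the rest's origin. The V (sides 22 mm wide) centres and carries the lower 65 mm of the tube; the end stop is at the foot. The upper half of the body and the cap stick out free on all sides.
- carrier: Fixed tube carrier: plate 130 x 270 mm, 12 mm thick, with a black two-tier rack (85 x 126 mm, tier tops 36 and 84 mm over the table): three 23 mm holes in a row, 40 mm apart, with coloured tabs before and behind. Origin at table height under the middle hole; y axis along the row, z up. Keeper at y = +76 to +88 mm, bolt guide at y = -72 to -108 mm, both 26 mm wide and 165 mm high.
- seat_pale (a point): On the carrier's plate, 12 mm over the table, on the axis of the hole with the pale lilac tabs: where that tube's foot tip stands when fully seated (cap top then 142 mm over the table).
- seat_mid (a point): On the carrier's plate, 12 mm over the table, on the axis of the hole with the mid violet tabs: where that tube's foot tip stands when fully seated (cap top then 142 mm over the table).
- seat_dark (a point): On the carrier's plate, 12 mm over the table, on the axis of the hole with the very dark violet tabs: where that tube's foot tip stands when fully seated (cap top then 142 mm over the table).
- bolt (a joint): Sliding retaining bolt: 10 mm steel rod, level along the carrier's row, axis 152 mm over the table, passing 5 mm over the caps of seated tubes. 0 = fully home, tip through the keeper; 0.145 m = fully drawn towards the carrier's -y, clear of all holes. 1.5 N friction, stays where left.
- bolt_knob (a point): On the axis of the bolt's orange upright knob, 178 mm over the table: a vertical cylinder 18 mm in diameter, from 152 to 194 mm over the table, on the rod's outer end. It moves with the bolt: at the carrier's y = -150 mm when home, -295 mm when drawn.
- jar: Bystander: low amber jar with black lid, 52 mm wide, 50 mm high. Origin at the centre of its underside.
- beaker: Bystander: glass beaker, 70 mm wide, 90 mm high. Origin at the centre of its underside.
- bottle: Bystander: white bottle with blue cap, 64 mm wide, 150 mm high. Origin at the centre of its underside.
- dishes: Bystander: stack of clear dishes, 90 mm wide, 45 mm high. Origin at the centre of its underside.
- timer: Bystander: grey timer box, 50 x 70 x 30 mm. Origin at the centre of its underside.
- spatula: Bystander: spatula with black handle, 170 mm long, lying flat. Origin at the centre of its underside.
- bung: Bystander: black rubber bung, 48 mm wide, 30 mm high. Origin at the centre of its underside.

How it is judged:
By the outcome, as a careful person would: the job done as asked, in the order asked, and still so for the second after the job is handed in, with the robot touching nothing.
Of tube_pale, tube_mid, tube_dark only 2 to 3 are there at a start; the rules pass over those that are not, and their reading is None.
At some moment in a run one of tube_pale, tube_mid, tube_dark may be knocked a few centimetres aside while the robot is not near it.
Once in a run the grip may slacken for a moment while it holds something.
It also fails if it takes over 210 s, if anything falls off the work surface, if the arm or the gripper's body presses on something with over 40 N, if the wrist force passes 120 N, or if a joint passes its speed limit or range.

## Working session

There is one attempt and no reset: what is moved stays moved. The work goes in short steps, Python scripts to look and compute and a tool call to move; the robot and the scene stay as the last step left them, time stands still between calls to the robot, and variables do not carry over. Pictures are saved under pics/ and viewed, and the job is handed in when it is done.

Besides the shell and the picture viewer there is one more tool, called after "Emit:" by a JSON object that holds its "name" and its "arguments". jog_arm: Moves the arm, as the interface text tells. Its arguments: {"type":"object","properties":{"targets":{"type":"array"},"squeeze":{"type":"number"}},"required":["targets"]}

```bash
ls; mkdir -p pics; cat > h.py <<'E'
import numpy as np, cv2
from scipy.spatial.transform import Rotation as Rn
from plant import robot, optics, ticket
E
python3 - <<'E'
from h import *
for n in("side","top"):
    c=optics.read_camera(n); cv2.imwrite(f"pics/{n}0.png",c["frame"][:,:,::-1]); print(n,c["vertical_fov"],c["cx"],c["cy"],c["R"],c["t"],[k for k in c])
print(robot.read_state(), robot.pinch_z)
E
```

```text
pics
side 51.401815178102545 317.7542000644821 241.3329266687523 [[ 0.95748957 -0.28844519  0.00361853]
 [-0.19396813 -0.65305785 -0.73204632]
 [ 0.21351835  0.70022484 -0.68124525]] [-0.53144563  0.25844734  0.95667074] ['frame', 'vertical_fov', 'cx', 'cy', 'R', 't']
top 42.22085789410938 318.5378708878116 241.09393858356458 [[ 0.01257302 -0.99973968 -0.01903914]
 [-0.99853484 -0.01155109 -0.05286526]
 [ 0.05263158  0.01967592 -0.99842014]] [0.06748812 0.56719522 1.45483368] ['frame', 'vertical_fov', 'cx', 'cy', 'R', 't']
{'t': 0.1, 'q': array([-1.32141072e+00,  1.31054643e-01,  1.48914740e+00, -3.88921865e-05,
        1.52303467e+00, -8.54247492e-02]), 'dq': array([-0.00092134,  0.0001382 , -0.00200741,  0.0007824 ,  0.00132801,
        0.00019929]), 'joint_torque': array([ 9.44611347e-04, -5.61339319e+01, -4.93095946e+01,  7.70561979e-02,
        2.91169609e-02, -6.89109015e-05]), 'tool_pos': array([ 0.19701966, -0.56618516,  0.2177235 ]), 'orientation': array([ 0.96015395,  1.35050654, -0.95844232]), 'force': array([ 0.6613855 , -0.11650524,  0.04347364]), 'wrist_torque': array([-0.03127453, -0.03417159,  0.01046313]), 'opening': 0.09329943013279449} 0.0188
```

View pics/side0.png

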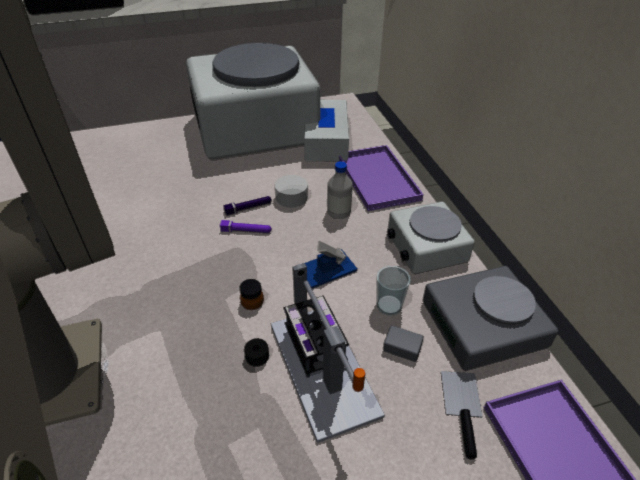

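View pics/top0.png

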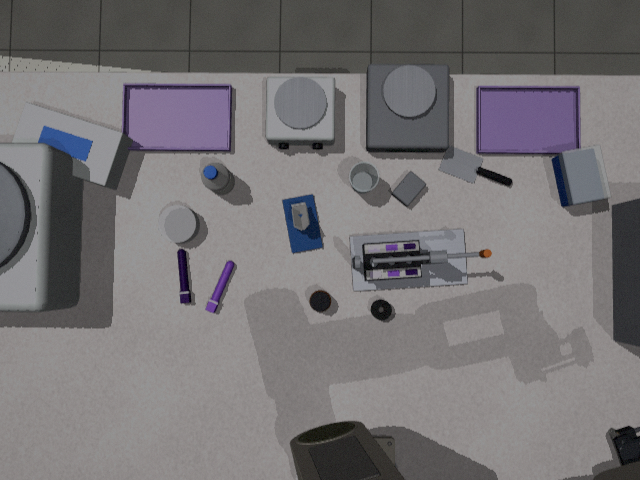

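```bash
cat >> h.py <<'E'
def cam(n):
    c=optics.read_camera(n); f=240/np.tan(np.radians(c["vertical_fov"]/2)); c["K"]=np.array([[f,0,c["cx"]],[0,f,c["cy"]],[0,0,1]]); return c
def ray(c,u,v):
    d=c["R"].T@np.linalg.inv(c["K"])@np.array([u,v,1.]); return -c["R"].T@c["t"],d
def onz(c,u,v,z):
    o,d=ray(c,u,v); return o+d*(z-o[2])/d[2]
def proj(c,X):
    X=np.atleast_2d(X); p=(c["K"]@(c["R"]@X.T+np.array(c["t"])[:,None])).T; return p[:,:2]/p[:,2:]
def tri(c1,p1,c2,p2):
    A=[];b=[]
    for c,p in((c1,p1),(c2,p2)):
        o,d=ray(c,*p); d=d/np.linalg.norm(d); M=np.eye(3)-np.outer(d,d); A.append(M);b.append(M@o)
    return np.linalg.lstsq(np.vstack(A),np.hstack(b),rcond=None)[0]
def crop(c,x0,y0,x1,y1,s,name):
    cv2.imwrite("pics/"+name,cv2.resize(c["frame"][y0:y1,x0:x1,::-1],None,fx=s,fy=s,interpolation=cv2.INTER_CUBIC))
E
python3 - <<'E'
from h import *
c=cam("top"); s=cam("side")
crop(c,270,180,510,330,3.3,"t1.png"); crop(c,150,180,330,315,4.4,"t2.png")
crop(s,200,160,400,310,4,"s1.png"); crop(s,230,250,400,440,3.1,"s2.png")
E
```

```text
(no output)
```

View pics/t1.png

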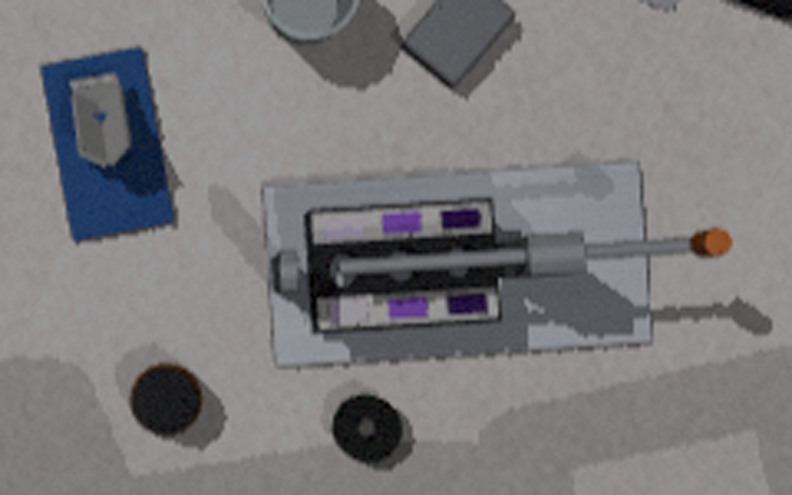

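View pics/t2.png

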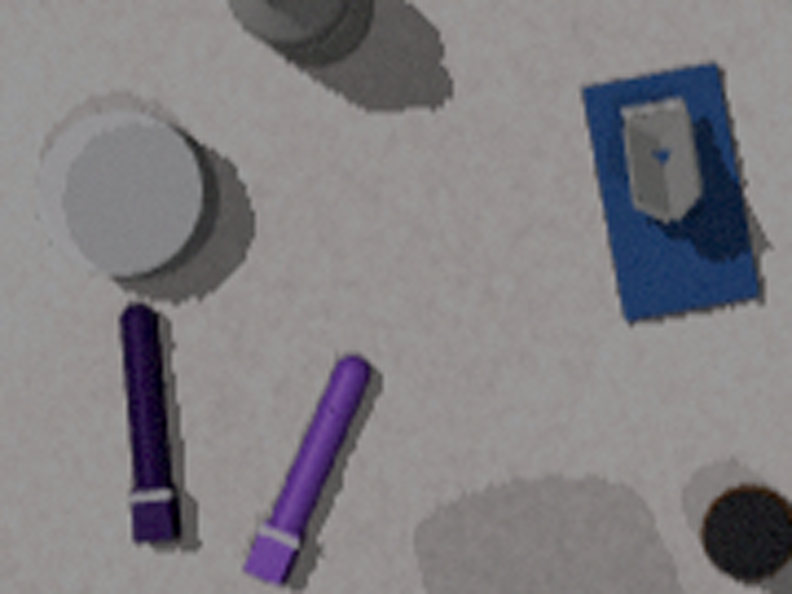

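View pics/s1.png

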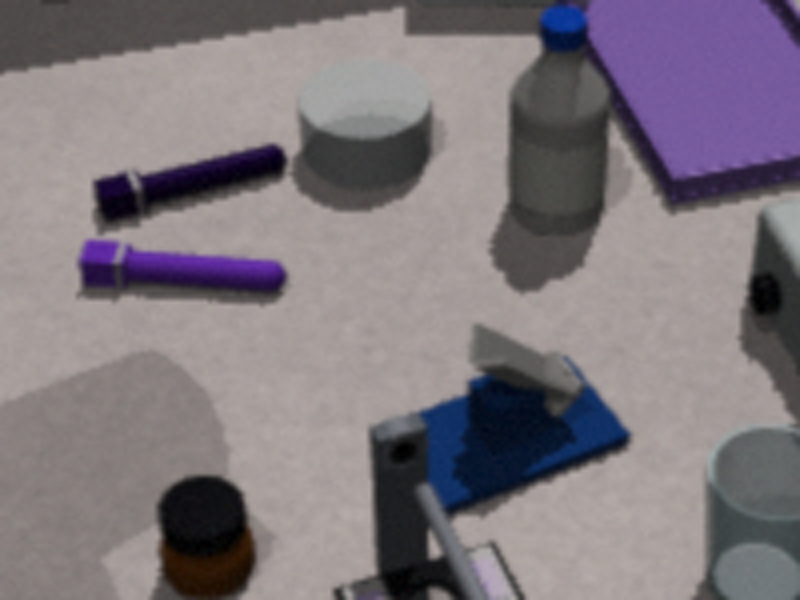

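View pics/s2.png

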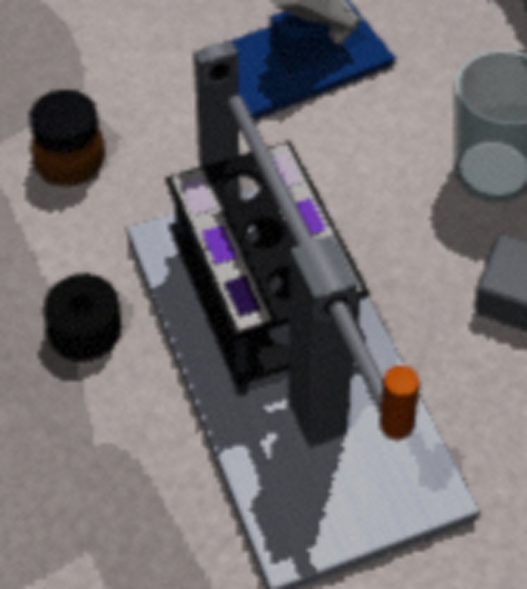

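```bash
python3 - <<'E'
from h import *
c=cam("top"); s=cam("side")
print(-c["R"].T@c["t"],-s["R"].T@s["t"])
crop(c,275,188,335,258,8,"t3.png"); crop(s,290,230,365,290,10,"s3.png")
E
```

```text
[0.48894547 0.04539708 1.48380509] [ 0.35471743 -0.65439648  0.84284588]
```

View pics/t3.png

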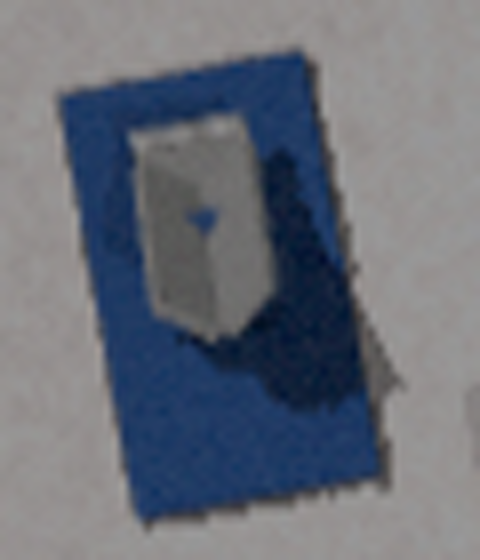

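View pics/s3.png

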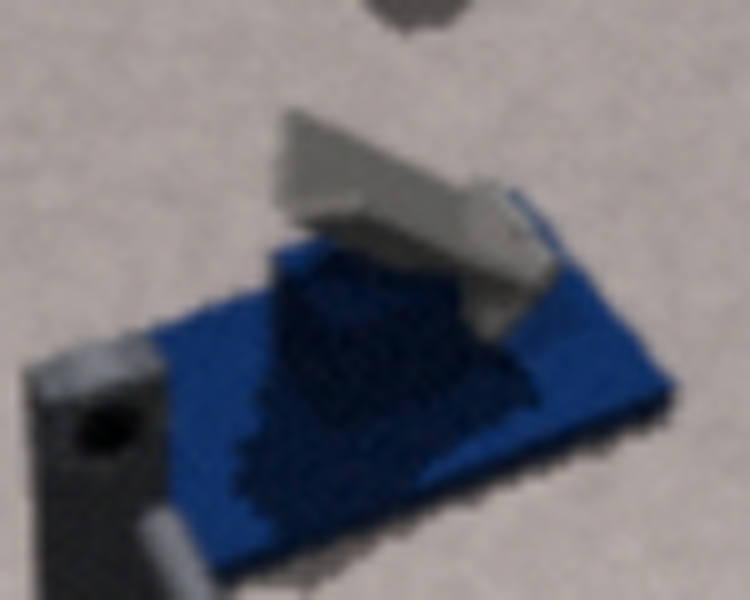

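```bash
cat > fit.py <<'E'
from h import *
from scipy.optimize import least_squares
c=cam("top"); s=cam("side")
un=lambda P,k,o:(np.array(P,float)+.5)/k-.5+np.array(o)
def rz(a): return np.array([[np.cos(a),-np.sin(a),0],[np.sin(a),np.cos(a),0],[0,0,1]])
q=2**-.5
# rest model, rest frame: x cap dir. a=(q,0,q) n=(-q,0,q)
C=np.array([0,0,.085]);a=np.array([q,0,q]);n=np.array([-q,0,q]);y=np.array([0,1,0])
lip=lambda sg,u:C+a*u+n*.0014+y*sg*.0156
keel=C-n*.0141
obs=[(c,un([155,308],8,(275,188)),lip(-1,0)),(c,un([275,283],8,(275,188)),lip(1,0)),(c,un([218,340],8,(275,188)),keel),(s,un([290,110],10,(290,230)),lip(-1,0))]
# rest y: z x x ; x~world -x => rest y ~ world -y : image right
def f(p):
    r=[]
    for cc,o,X in obs: r.append(proj(cc,rz(p[2])@X+[p[0],p[1],0])[0]-o)
    return np.ravel(r)
r=least_squares(f,[.6,.1,np.pi+.18]); print("rest V fit",r.x,np.degrees(r.x[2]),r.fun.round(2))
fc=[onz(c,*un(p,8,(275,188)),.01) for p in [(60,92),(300,52),(382,478),(145,520)]]
fc=np.array(fc);print("foot centre",fc.mean(0), np.linalg.norm(fc[1]-fc[0]),np.linalg.norm(fc[2]-fc[1]))
d=(fc[2]+fc[3]-fc[0]-fc[1]);print("foot yaw",np.degrees(np.arctan2(d[1],d[0])))
# carrier
pl=[(.065,.135),(.065,-.135),(-.065,-.135),(-.065,.135)]
T=[(262,185),(640,162),(651,345),(275,367)]
pts=[un(p,3.3,(270,180)) for p in T]
w=np.array([onz(c,*p,.012) for p in pts]);print(w.round(4),np.linalg.norm(w[0]-w[1]),np.linalg.norm(w[1]-w[2]))
ob=[(c,p,None) for p in pts]
S=[((128,232),3),((478,515),1),((270,588),2)]
k1=un([712,240],3.3,(270,180));k2=un([401,380],3.1,(230,250))
kn=un([402,403],3.1,(230,250))
def g(p):
    r=[]
    for (cc,o,_),l in zip(ob,pl): r.append(proj(cc,rz(p[3])@[l[0]+p[4],l[1]+p[5],.012]+[p[0],p[1],0])[0]-o)
    for P,i in S: r.append(proj(s,rz(p[3])@[pl[i][0]+p[4],pl[i][1]+p[5],.012]+[p[0],p[1],0])[0]-un(P,3.1,(230,250)))
    # post tops keeper: center (0,.082,.165)
    return np.r_[np.ravel(r),(p[4:]*1e4)]
r=least_squares(g,[.55,-.1,0,0.05,0,0]);print("plate centre",r.x,np.degrees(r.x[3]),r.fun.round(1))
# hole row from tabs (upper tier 84mm): colour segmentation
hsv=cv2.cvtColor(c["frame"],cv2.COLOR_RGB2HSV)
sub=hsv[235:285,360:425]
m=((sub[...,1]>90)&(sub[...,0]>115)).astype(np.uint8)
nn,l,st,ce=cv2.connectedComponentsWithStats(m)
for i in range(1,nn):
    if st[i,4]>8:
        u=ce[i]+[360,235]; print("tab",u.round(1),st[i,4],onz(c,*u,.085).round(4))
# knob top
kb=((hsv[...,0]<15)&(hsv[...,1]>150)&(hsv[...,2]>90))
ys,xs=np.where(kb[230:280,470:510]);print("knob top px",xs.mean()+470,ys.mean()+230,onz(c,xs.mean()+470,ys.mean()+230,.19))
hs=cv2.cvtColor(s["frame"],cv2.COLOR_RGB2HSV)
kb=((hs[...,0]<15)&(hs[...,1]>150)&(hs[...,2]>90))
ys,xs=np.where(kb[350:410,340:380]);p2=(xs.mean()+340,ys.mean()+350);print("side knob",p2)
# tubes
for nm,lo,hi in(("mid",(125,110,90),(150,255,255)),("dark",(115,90,20),(155,255,89))):
    for cc,nn_,box in((c,"top",(150,230,250,330)),(s,"side",(210,180,290,250))):
        h=cv2.cvtColor(cc["frame"],cv2.COLOR_RGB2HSV)[box[1]:box[3],box[0]:box[2]]
        m=cv2.inRange(h,lo,hi); nn,l,st,ce=cv2.connectedComponentsWithStats(m)
        for i in range(1,nn):
            if st[i,4]>15: print(nm,nn_,st[i],(ce[i]+box[:2]).round(1),onz(cc,*(ce[i]+box[:2]),.011).round(4))
E
python3 fit.py
```

```text
rest V fit [0.59803848 0.11211167 3.3583952 ] 192.42187097760254 [ 0.59  0.14 -0.88  0.45  0.68 -0.18  0.28 -0.71]
foot centre [0.60885669 0.11370246 0.01      ] 0.07256359934071673 0.12943284786285905
foot yaw -168.1656594182919
[[ 0.5801  0.0022  0.012 ]
 [ 0.5997 -0.2681  0.012 ]
 [ 0.4691 -0.2759  0.012 ]
 [ 0.4499 -0.0083  0.012 ]] 0.2710324024628567 0.1309065866935326
plate centre [ 5.24151691e-01 -1.38739045e-01 -5.05364184e+00  7.15392046e-02
 -1.75576570e-14 -2.39588662e-14] 4.098894494086589 [ 0.7  0.3  0.3  0.5  0.9  0.   0.2  0.1 -0.4 -2.4  0.9 -0.9 -0.3  0.7
 -0.  -0. ]
tab [391.2 247.1] 61 [ 0.5511 -0.0906  0.085 ]
tab [408.9 246. ] 54 [ 0.5541 -0.1302  0.085 ]
tab [393.2 272.8] 60 [ 0.4935 -0.0955  0.085 ]
tab [410.9 271.7] 54 [ 0.4964 -0.135   0.085 ]
knob top px 486.72340425531917 252.8936170212766 [ 0.53670058 -0.27790171  0.19      ]
side knob (np.float64(359.1046511627907), np.float64(372.56976744186045))
mid top [ 61  31  22  41 292] [221.8 280.9] [0.4693 0.3027 0.011 ]
mid top [56 72 11 10 77] [210.7 306.5] [0.4085 0.3279 0.011 ]
mid side [10 40 10  6 48] [224.3 222.6] [0.4074 0.3355 0.011 ]
mid side [ 20  42  41   8 187] [250.1 225.9] [0.4678 0.3043 0.011 ]
dark top [ 28  19  11  42 316] [182.6 270. ] [0.494  0.3967 0.011 ]
dark top [68 32 16 41 50] [225.7 282.1] [0.4668 0.2934 0.011 ]
dark top [30 64 10  9 78] [184.3 297.9] [0.4279 0.3911 0.011 ]
dark side [ 25  17  36  13 175] [252.4 202.4] [0.4922 0.3965 0.011 ]
dark side [14 24  9  8 44] [228.1 206.8] [0.427  0.3963 0.011 ]
dark side [10 46  9  6 48] [224.5 228.4] [0.4042 0.3132 0.011 ]
dark side [ 20  46  41   7 122] [248.9 229.6] [0.4622 0.2912 0.011 ]
```

```bash
cat >> h.py <<'E'
def plan(pos,xd,zd,flip=None,off=0.):
    """target TCP pos (minus off along xd), approach xd, jaw zd"""
    st=robot.read_state(); R0=Rn.from_rotvec(st["orientation"]); p0=np.array(st["tool_pos"])
    xd=np.array(xd,float);xd/=np.linalg.norm(xd); zd=np.array(zd,float); zd-=xd*(zd@xd); zd/=np.linalg.norm(zd)
    best=None
    for sg in((1,-1) if flip is None else (flip,)):
        z=zd*sg; R=Rn.from_matrix(np.c_[xd,np.cross(z,xd),z]); rv=(R0.inv()*R).as_rotvec(degrees=True)
        if best is None or np.linalg.norm(rv)<np.linalg.norm(best): best=rv
    d=R0.inv().apply(np.array(pos)-xd*off-p0)*100
    print("plan",np.r_[d,best].round(2),"dist cm %.1f ang %.1f rows>=%.1f"%(np.linalg.norm(d),np.linalg.norm(best),max(np.linalg.norm(d)/6.25,np.linalg.norm(best)/10.7)))
def show():
    st=robot.read_state();R=Rn.from_rotvec(st["orientation"]).as_matrix()
    print("t %.2f pos %s x %s z %s open %.4f F %s q %s"%(st["t"],st["tool_pos"].round(4),R[:,0].round(3),R[:,2].round(3),st["opening"],st["force"].round(1),st["q"].round(2)))
MID=np.array([.5223,-.0931]);DARK=np.array([.5253,-.1326]);YAW=.0735
CX=np.array([np.cos(YAW),np.sin(YAW),0]);CY=np.array([-np.sin(YAW),np.cos(YAW),0])
E
python3 - <<'E'
from h import *
show()
plan([.5365,-.278,.26],[0,0,-1],CX); plan([.5365,-.278,.163],[0,0,-1],CX); plan([.5365,-.278,.26],[0,0,-1],CY)
E
```

```text
t 0.40 pos [ 0.1971 -0.5666  0.2185] x [-0.  0. -1.] z [ 0.329 -0.944 -0.   ] open 0.0928 F [-0.5  0.5  1.4] q [-1.32  0.13  1.49 -0.    1.52 -0.09]
plan [-4.150e+00  4.154e+01 -1.611e+01 -7.503e+01 -1.000e-02 -1.000e-02] dist cm 44.7 ang 75.0 rows>=7.2
plan [ 5.550e+00  4.154e+01 -1.611e+01 -7.503e+01 -1.000e-02 -1.000e-02] dist cm 44.9 ang 75.0 rows>=7.2
plan [-4.150e+00  4.154e+01 -1.611e+01  1.497e+01 -1.000e-02  0.000e+00] dist cm 44.7 ang 15.0 rows>=7.2
```

Emit:
{"name": "jog_arm", "arguments": {"targets": [[-5,8,-3,-15,0,0,0],[-5,16,-6.5,-30,0,0,0],[-5,25,-10,-45,0,0,0],[-4.5,33,-13,-60,0,0,0],[-4.2,41.5,-16.1,-75,0,0,0]], "squeeze": 20}}

```text
t: 1.02
tool_pos: [0.4286, -0.3679, 0.263]
orientation: [0.229, 1.558, -0.23]
force: [0.4, -0.8, 0.3]
opening: 0.0931
```

```bash
python3 - <<'E'
from h import *
show()
plan([.5365,-.278,.26],[0,0,-1],CX); plan([.5365,-.278,.163],[0,0,-1],CX)
E
```

```text
t 1.02 pos [ 0.4286 -0.3679  0.263 ] x [ 0.001 -0.001 -1.   ] z [ 0.958 -0.288  0.001] open 0.0931 F [ 0.4 -0.8  0.3] q [-0.8   0.02  1.52  0.    1.6  -0.51]
plan [  0.3   11.72   7.74 -20.97   0.04   0.03] dist cm 14.0 ang 21.0 rows>=2.2
plan [ 10.    11.72   7.74 -20.97   0.04   0.03] dist cm 17.2 ang 21.0 rows>=2.8
```

Emit:
{"name": "jog_arm", "arguments": {"targets": [[0.3,5.8,3.8,-10,0,0,0],[0.3,11.7,7.7,-21,0,0,0],[0.3,11.7,7.7,-21,0,0,0]]}}

```text
t: 1.4
tool_pos: [0.5382, -0.2752, 0.2598]
orientation: [-0.062, 1.569, 0.063]
force: [-1.1, 0.4, -0.1]
opening: 0.0929
```

```bash
python3 - <<'E'
from h import *
show()
plan([.5365,-.278,.163],[0,0,-1],CX)
s=cam("side");c=cam("top")
crop(s,300,280,440,460,3.3,"s4.png")
crop(c,420,200,540,300,5,"t4.png")
E
```

```text
t 1.40 pos [ 0.5382 -0.2752  0.2598] x [ 0.001  0.    -1.   ] z [0.997 0.08  0.001] open 0.0929 F [-1.1  0.4 -0.1] q [-0.56  0.13  1.42  0.    1.6  -0.64]
plan [ 9.68 -0.27 -0.2   0.35  0.05 -0.01] dist cm 9.7 ang 0.4 rows>=1.5
```

View pics/s4.png

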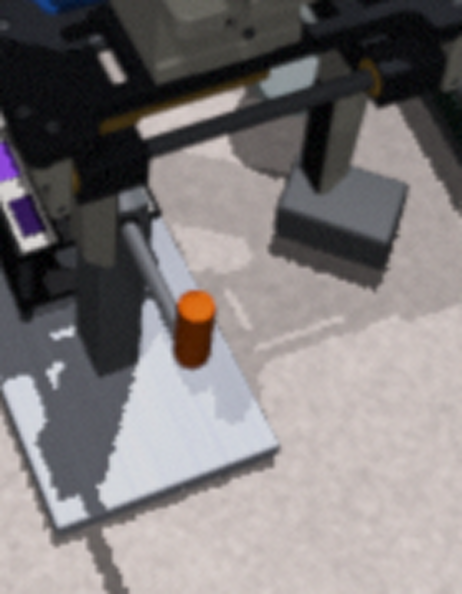

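Emit:
{"name": "jog_arm", "arguments": {"targets": [[5,-0.3,-0.2,0.3,0,0,0],[9.7,-0.3,-0.2,0.3,0,0,0],[9.7,-0.3,-0.2,0.3,0,0,0.7],[9.7,-0.3,-0.2,0.3,0,0,1],[9.7,-0.3,-0.2,0.3,0,0,1]], "squeeze": 20}}

```text
t: 2.12
tool_pos: [0.5364, -0.2815, 0.166]
orientation: [-0.056, 1.566, 0.052]
force: [0.2, 0.5, 0.3]
opening: 0.0679
```

```bash
python3 - <<'E'
from h import *
show()
s=cam("side")
crop(s,300,280,440,460,3.3,"s5.png")
plan([.544,-.387,.163],[0,0,-1],CX)
E
```

```text
t 2.12 pos [ 0.5364 -0.2815  0.166 ] x [ 0.004 -0.003 -1.   ] z [0.998 0.069 0.004] open 0.0679 F [0.2 0.5 0.3] q [-0.57  0.17  1.54 -0.    1.43 -0.64]
plan [  0.3  -10.6    0.03  -0.26   0.21   0.17] dist cm 10.6 ang 0.4 rows>=1.7
```

View pics/s5.png

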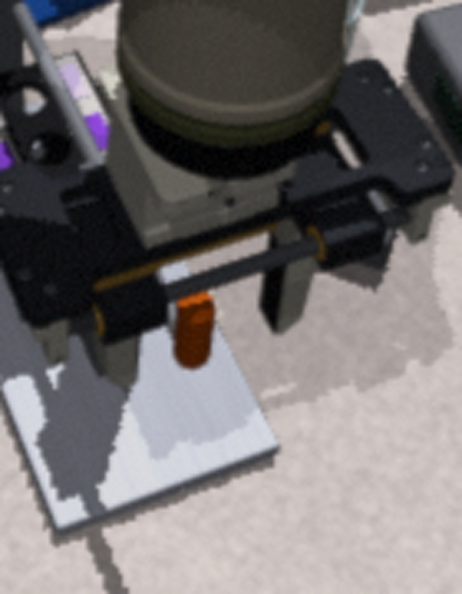

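Emit:
{"name": "jog_arm", "arguments": {"targets": [[0,0.2,0,0,0,0,1],[0,0.2,0,0,0,0,1],[0,0.2,0,0,0,0,1],[0,0.2,0,0,0,0,1],[0,0.2,0,0,0,0,1]]}}

```text
t: 2.8
tool_pos: [0.5349, -0.2792, 0.1655]
orientation: [-0.056, 1.569, 0.052]
force: [-7.0, 0.1, 2.5]
opening: 0.0176
```

Emit:
{"name": "jog_arm", "arguments": {"targets": [[0,0,0,0,0,0,1],[0,0,0,0,0,0,1]]}}

```text
t: 3.05
tool_pos: [0.5348, -0.2793, 0.1655]
orientation: [-0.056, 1.569, 0.052]
force: [-2.0, 0.3, 1.9]
opening: 0.0175
```

```bash
python3 - <<'E'
from h import *
show()
s=cam("side")
crop(s,300,280,440,460,3.3,"s6.png")
plan([.544,-.387,.163],[0,0,-1],CX)
E
```

```text
t 3.05 pos [ 0.5348 -0.2793  0.1655] x [ 0.001 -0.002 -1.   ] z [0.998 0.069 0.001] open 0.0175 F [-2.   0.3  1.9] q [-0.57  0.17  1.55 -0.    1.43 -0.63]
plan [  0.27 -10.81   0.18  -0.27   0.03   0.14] dist cm 10.8 ang 0.3 rows>=1.7
```

View pics/s6.png

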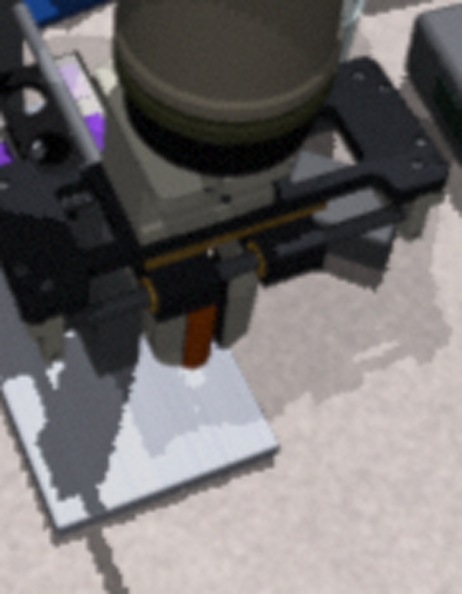

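Emit:
{"name": "jog_arm", "arguments": {"targets": [[0,-3,0,0,0,0,1],[0,-6,0.05,0,0,0,1],[0,-9,0.05,0,0,0,1],[0,-10.8,0.1,0,0,0,1],[0,-11.3,0.1,0,0,0,1]]}}

```text
t: 3.72
tool_pos: [0.5434, -0.3897, 0.1652]
orientation: [-0.052, 1.571, 0.057]
force: [-5.4, 19.1, 8.3]
opening: 0.0176
```

```bash
python3 - <<'E'
from h import *
show()
s=cam("side")
crop(s,250,250,440,460,2.8,"s7.png")
plan([.544,-.387,.163],[0,0,-1],CX)
E
```

```text
t 3.73 pos [ 0.5434 -0.3897  0.1652] x [-0.001  0.004 -1.   ] z [ 0.998  0.069 -0.001] open 0.0176 F [-5.4 19.1  8.3] q [-0.7   0.34  1.34  0.    1.46 -0.77]
plan [ 0.23  0.28  0.07 -0.24 -0.03 -0.18] dist cm 0.4 ang 0.3 rows>=0.1
```

View pics/s7.png

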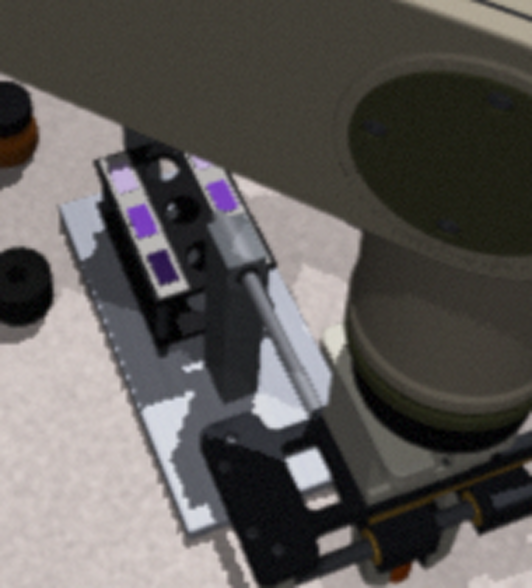

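Emit:
{"name": "jog_arm", "arguments": {"targets": [[0,0.2,0,0,0,0,0.5],[0,0.2,0,0,0,0,0.4],[0,0.2,0,0,0,0,0.4],[-3,0.2,0,0,0,0,0.4],[-8,0.2,0,0,0,0,0.4]]}}

```text
t: 4.4
tool_pos: [0.5422, -0.3873, 0.2433]
orientation: [-0.049, 1.574, 0.059]
force: [0.3, -0.5, 0.9]
opening: 0.0556
```

```bash
cat > tubes.py <<'E'
from h import *
from scipy.optimize import minimize
# tube silhouettes fit: axis 11mm up. params foot x,y,yaw (cap dir)
def model(p,h=.011):
    f=np.array([p[0],p[1],h]);d=np.array([np.cos(p[2]),np.sin(p[2]),0]);return f,d
def fit(which,p0,boxes=None,cams=("top","side"),cc=None):
    cc=cc or {n:cam(n) for n in cams}
    lo,hi={"mid":((125,110,70),(150,255,255)),"dark":((115,90,10),(155,255,95))}[which]
    # use colour centroids: body+cap masks near predicted
    masks={n:cv2.inRange(cv2.cvtColor(c["frame"],cv2.COLOR_RGB2HSV),lo,hi) for n,c in cc.items()}
    return cc,masks
E
python3 - <<'E'
from h import *
show()
c=cam("top");s=cam("side")
cv2.imwrite("pics/t8.png",c["frame"][:,:,::-1]);cv2.imwrite("pics/s8.png",s["frame"][:,:,::-1])
E
```

```text
t 4.40 pos [ 0.5422 -0.3873  0.2433] x [-0.005  0.006 -1.   ] z [ 0.998  0.069 -0.004] open 0.0556 F [ 0.3 -0.5  0.9] q [-0.7   0.31  1.24  0.    1.6  -0.77]
```

View pics/s8.png

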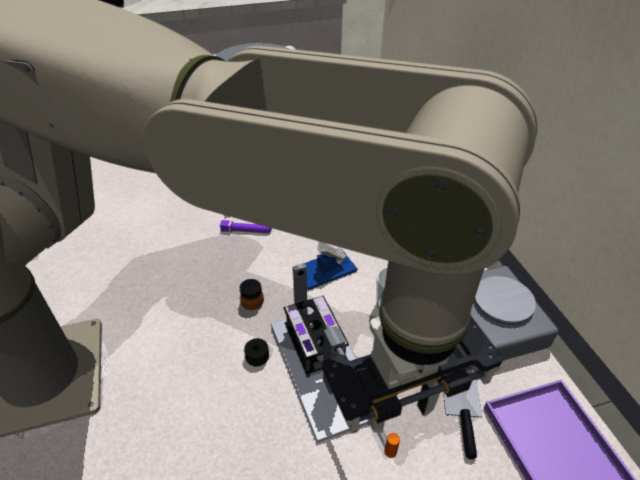

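View pics/t8.png

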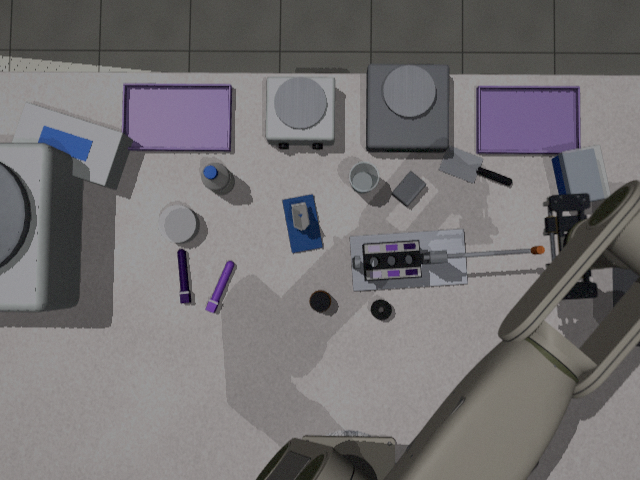

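```bash
python3 - <<'E'
from h import *
d=np.array([-.924,.383,0])
xd=[.239,-.099,-.966]
plan([.5,.0,.29],[0,0,-1],[.9,.45,0])
plan([.438,.3156,.0045],xd,[.383,.924,0],off=.12)
E
```

```text
plan [ -3.88  39.22  -1.83 -22.6    0.37   0.35] dist cm 39.5 ang 22.6 rows>=6.3
plan [ 12.87  72.6   -8.73 -63.16  -8.07 -12.94] dist cm 74.2 ang 65.0 rows>=11.9
```

Emit:
{"name": "jog_arm", "arguments": {"targets": [[-3,6,-0.5,-5,0,0,0.4],[-5,12,-0.5,-10,0,0,0.4],[-5,21,-1,-14,0,0,0.4],[-5,30,-1.5,-19,0,0,0.4],[-5,39,-2,-23,0,0,0.4]]}}

```text
t: 5.12
tool_pos: [0.5091, -0.0895, 0.3015]
orientation: [-0.375, 1.531, 0.365]
force: [1.7, 0.2, 0.2]
opening: 0.056
```

```bash
python3 - <<'E'
from h import *
show()
plan([.438,.3156,.0045],[.239,-.099,-.966],[.383,.924,0],off=.14)
E
```

```text
t 5.12 pos [ 0.5091 -0.0895  0.3015] x [ 0.009 -0.004 -1.   ] z [0.89  0.455 0.006] open 0.0560 F [1.7 0.2 0.2] q [-0.27 -0.13  1.59 -0.    1.66 -0.74]
plan [ 15.9   42.19   9.68 -40.17  -5.12 -13.8 ] dist cm 46.1 ang 42.8 rows>=7.4
```

Emit:
{"name": "jog_arm", "arguments": {"targets": [[1,8,1,-8,-1,-2,0.4],[2,16,3,-16,-2,-5,0.4],[5,25,5,-24,-3,-8,0.4],[10,34,7.5,-32,-4,-11,0.4],[15.9,42.2,9.7,-40.2,-5.1,-13.8,0.4]]}}

```text
t: 5.75
tool_pos: [0.4337, 0.1976, 0.2153]
orientation: [-1.07, 1.209, 0.717]
force: [0.3, -1.0, -0.1]
opening: 0.0559
```

```bash
python3 - <<'E'
from h import *
show()
plan([.438,.3156,.0045],[.239,-.099,-.966],[.383,.924,0],off=.14)
c=cam("top");s=cam("side");crop(c,150,180,330,315,4.4,"t9.png");crop(s,200,160,400,310,4,"s9.png")
E
```

```text
t 5.75 pos [0.4337 0.1976 0.2153] x [ 0.244 -0.097 -0.965] z [0.378 0.926 0.002] open 0.0559 F [ 0.3 -1.  -0.1] q [ 0.48 -0.39  1.99 -0.2   1.37 -0.68]
plan [ 5.3   9.4  11.1   0.29  0.19  0.21] dist cm 15.5 ang 0.4 rows>=2.5
```

View pics/s9.png

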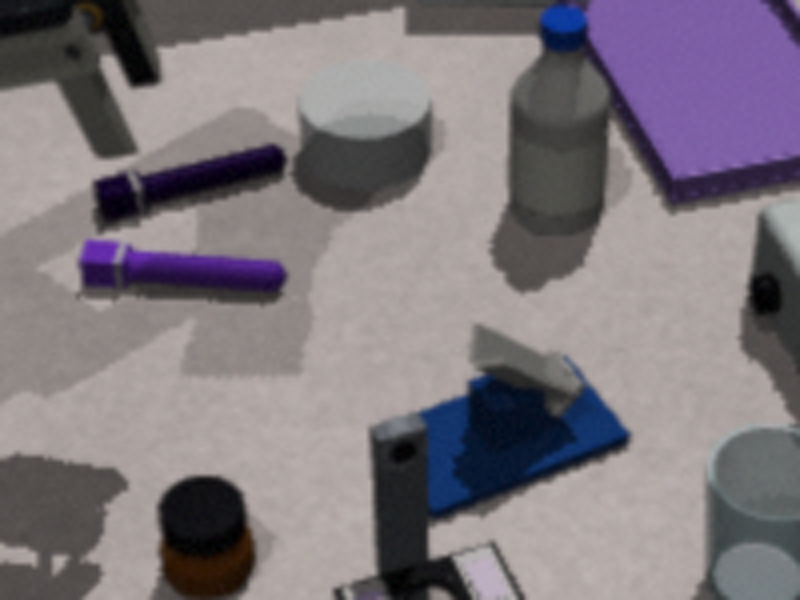

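View pics/t9.png

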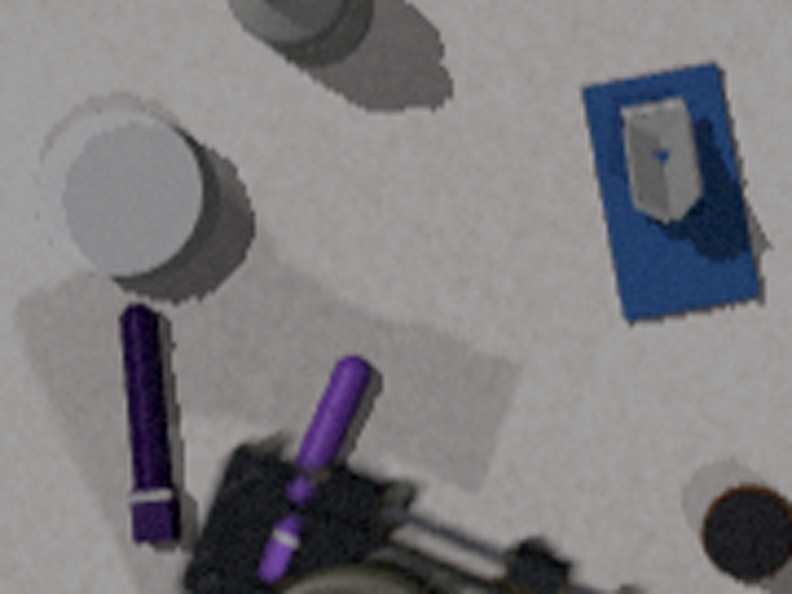

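Emit:
{"name": "jog_arm", "arguments": {"targets": [[1.5,4.5,5.5,0,0,0,0.45],[4,8.5,10,0,0,0,0.45],[5.3,9.4,11.1,0,0,0,0.45],[9,9.4,11.1,0,0,0,0.45],[9,9.4,11.1,0,0,0,0.45]]}}

```text
t: 6.48
tool_pos: [0.4064, 0.3258, 0.0964]
orientation: [-1.076, 1.221, 0.726]
force: [-0.3, -0.3, -0.5]
opening: 0.0511
```

```bash
python3 - <<'E'
from h import *
show()
plan([.438,.3156,.005],[.239,-.099,-.966],[.383,.924,0])
c=cam("top");s=cam("side");crop(c,150,180,330,315,4.4,"t10.png");crop(s,150,130,350,280,4,"s10.png")
E
```

```text
t 6.47 pos [0.4064 0.3258 0.0964] x [ 0.231 -0.102 -0.968] z [ 0.373  0.928 -0.009] open 0.0511 F [-0.3 -0.3 -0.5] q [ 0.75 -0.08  1.95 -0.25  1.17 -0.36]
plan [ 9.68 -0.9   0.31  0.74 -0.32 -0.36] dist cm 9.7 ang 0.9 rows>=1.6
```

View pics/s10.png

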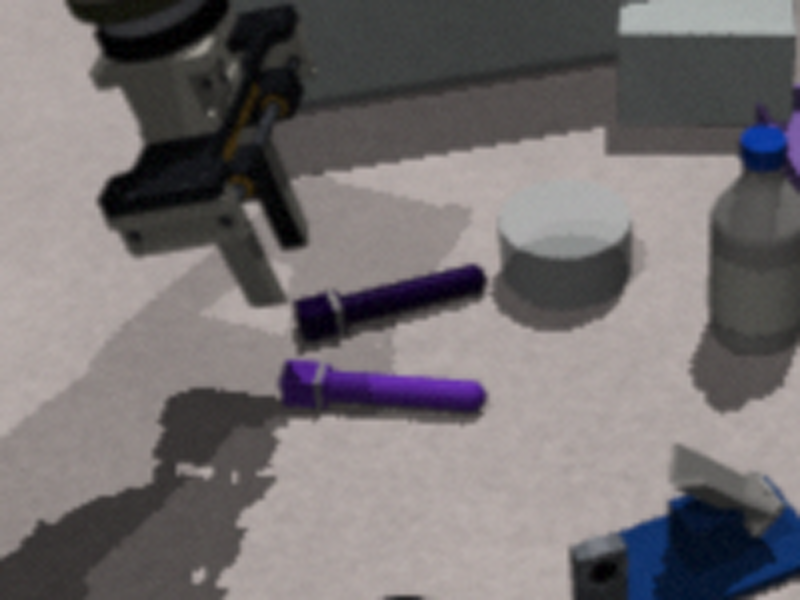

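Emit:
{"name": "jog_arm", "arguments": {"targets": [[4,-0.5,0.2,0.7,0,0,0.45],[7,-0.9,0.3,0.7,-0.3,-0.3,0.45],[8.5,-0.9,0.3,0.7,-0.3,-0.3,0.45],[9.2,-0.9,0.3,0.7,-0.3,-0.3,0.45],[9.2,-0.9,0.3,0.7,-0.3,-0.3,0.45]]}}

```text
t: 7.2
tool_pos: [0.4394, 0.3183, 0.0144]
orientation: [-1.063, 1.21, 0.715]
force: [0.2, -0.0, 0.1]
opening: 0.051
```

```bash
python3 - <<'E'
from h import *
show()
plan([.438,.3156,.005],[.239,-.099,-.966],[.383,.924,0])
c=cam("top");s=cam("side");crop(s,190,180,290,255,8,"s11.png")
E
```

```text
t 7.20 pos [0.4394 0.3183 0.0144] x [ 0.243 -0.095 -0.965] z [0.383 0.924 0.006] open 0.0510 F [ 0.2 -0.   0.1] q [ 0.69  0.08  1.97 -0.28  0.98 -0.35]
plan [ 0.9   0.27 -0.31 -0.08  0.32  0.11] dist cm 1.0 ang 0.4 rows>=0.2
```

View pics/s11.png

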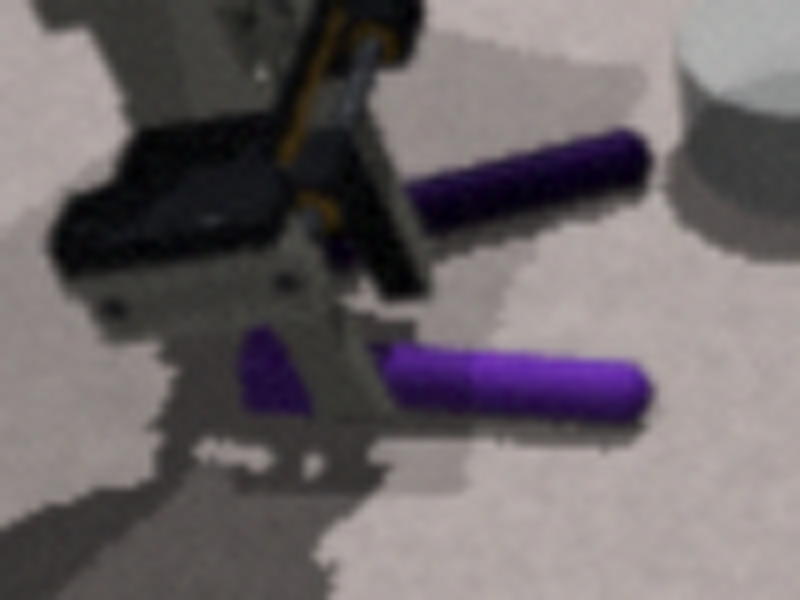

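Fingers straddle the mid tube clear of the dark one. Down 0.8 cm and close.

Emit:
{"name": "jog_arm", "arguments": {"targets": [[0.8,0.2,-0.2,0,0,0,0.45],[0.9,0.2,-0.2,0,0,0,0.8],[0.9,0.2,-0.2,0,0,0,1],[0.9,0.2,-0.2,0,0,0,1],[0.9,0.2,-0.2,0,0,0,1]], "squeeze": 20}}

```text
t: 7.92
tool_pos: [0.4393, 0.3167, 0.0057]
orientation: [-1.063, 1.209, 0.715]
force: [-0.5, -0.3, 0.1]
opening: 0.0195
```

Emit:
{"name": "jog_arm", "arguments": {"targets": [[0,0,0,0,0,0,1],[0,0,0,0,0,0,1]]}}

```text
t: 8.18
tool_pos: [0.4392, 0.3168, 0.0057]
orientation: [-1.063, 1.209, 0.715]
force: [-0.3, 0.1, -0.7]
opening: 0.0192
```

```bash
python3 - <<'E'
from h import *
show()
E
```

```text
t 8.18 pos [0.4392 0.3168 0.0057] x [ 0.244 -0.094 -0.965] z [0.382 0.924 0.007] open 0.0192 F [-0.3  0.1 -0.7] q [ 0.69  0.09  1.97 -0.28  0.97 -0.34]
```

```bash
cat >> h.py <<'E'
q2=2**-.5
RC=np.array([.598,.112,.085]); RY=np.radians(192.2); H=np.array([np.cos(RY),np.sin(RY),0]); UP=np.array([0,0,1.])
A=q2*H+q2*UP; N=-q2*H+q2*UP; RJ=np.array([H[1],-H[0],0])
def restplan(s,e,da,off_n=0,off_a=0,flip=None):
    """s: mm of tube foot->grip pt, e: tcp beyond axis m, da: x.a comp of tool x along cap dir"""
    x=da*A-np.sqrt(1-da*da)*N
    pos=RC+A*(s/1000-.065)+x*e+N*off_n+A*off_a
    plan(pos,x,RJ,flip=flip); return pos
E
python3 - <<'E'
from h import *
st=robot.read_state();R=Rn.from_rotvec(st["orientation"]).as_matrix();print(R.T@UP*15)
print(restplan(84,.0055,-.261,.08,0.02))
E
```

```text
[-14.47957462  -3.91556788   0.10122727]
plan [ -8.96 -27.97 -11.25 -35.22   4.94  43.71] dist cm 31.4 ang 56.4 rows>=5.3
[0.62365926 0.11754773 0.16437637]
```

Emit:
{"name": "jog_arm", "arguments": {"targets": [[-3,-0.8,0,0,0,0,1],[-7,-1.9,0,0,0,0,1],[-11,-3,0,0,0,0,1],[-14.5,-3.9,0,0,0,0,1],[-14.5,-3.9,0,0,0,0,1]], "squeeze": 25}}

```text
t: 8.8
tool_pos: [0.4406, 0.3175, 0.1599]
orientation: [-1.061, 1.202, 0.714]
force: [-0.4, -0.4, -0.3]
opening: 0.0193
```

```bash
python3 - <<'E'
from h import *
show()
print(restplan(84,.0055,-.261,.08,0.02))
c=cam("top");s=cam("side");crop(s,150,100,350,250,4,"s12.png");crop(c,150,180,330,315,4.4,"t12.png")
E
```

```text
t 8.80 pos [0.4406 0.3175 0.1599] x [ 0.249 -0.09  -0.964] z [0.382 0.924 0.013] open 0.0193 F [-0.4 -0.4 -0.3] q [ 0.69 -0.11  1.87 -0.24  1.26 -0.43]
plan [  5.92 -23.84 -11.47 -35.2    5.22  44.  ] dist cm 27.1 ang 56.6 rows>=5.3
[0.62365926 0.11754773 0.16437637]
```

View pics/s12.png

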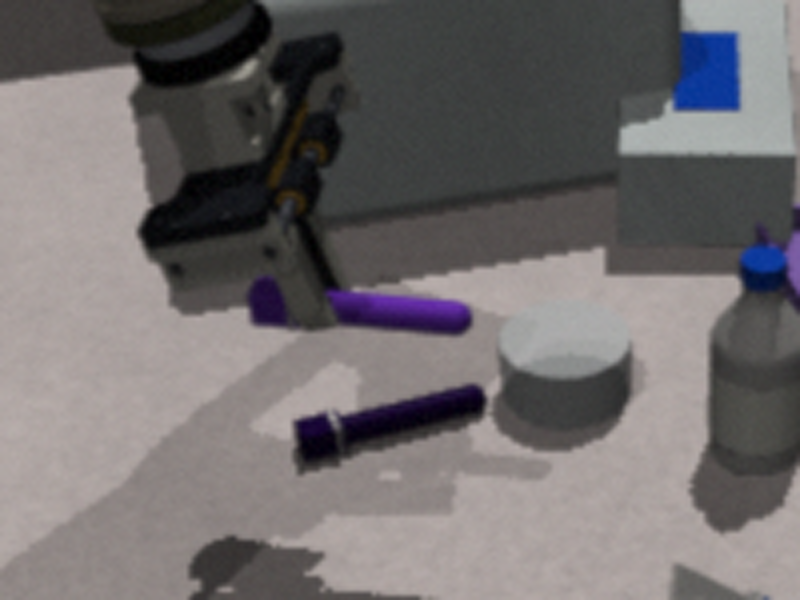

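View pics/t12.png

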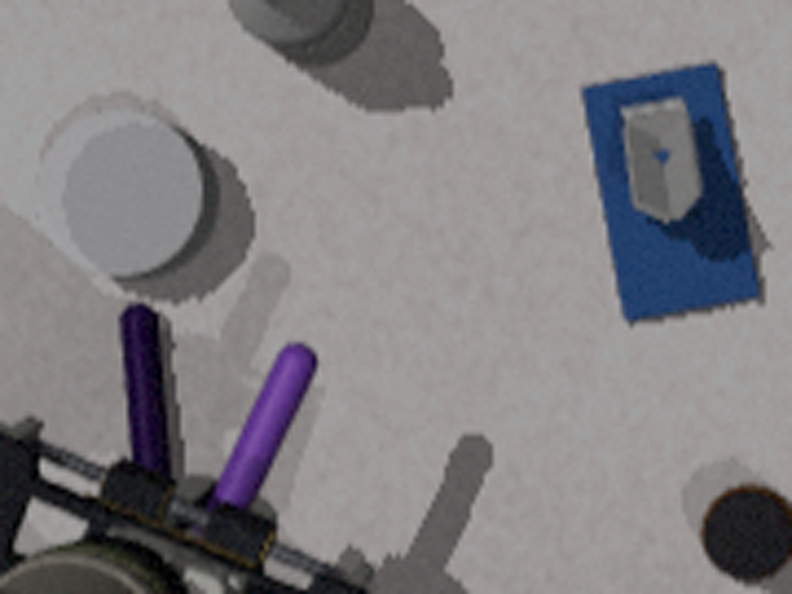

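```bash
python3 - <<'E'
from h import *
c=cam("top");s=cam("side")
T=tri(c,((305+.5)/4.4-.5+150,(344+.5)/4.4-.5+180),s,((471+.5)/4-.5+150,(317+.5)/4-.5+100))
st=robot.read_state();R=Rn.from_rotvec(st["orientation"]).as_matrix()
print(T,"tool frame mm",R.T@(T-st["tool_pos"])*1000, proj(c,T),proj(s,T))
E
```

```text
[0.51925596 0.28406118 0.16016943] tool frame mm [ 16.53404588 -85.843626     2.4269838 ] [[218.81074551 258.39306766]] [[267.93675811 178.84282991]]
```

Emit:
{"name": "jog_arm", "arguments": {"targets": [[0,-4,-2,-6,1,7,1],[0,-8,-4,-12,2,15,1],[1,-13,-6,-18,3,22,1],[2.5,-18,-8.5,-25,4,30,1],[4.5,-21,-10,-31,4.5,38,1]]}}

```text
t: 9.62
tool_pos: [0.5994, 0.138, 0.164]
orientation: [-1.123, 1.498, 1.597]
force: [1.1, 0.8, -0.4]
opening: 0.0193
```

```bash
python3 - <<'E'
from h import *
show()
print(restplan(84,.0055,-.261,.08,0.02))
E
```

```text
t 9.62 pos [0.5994 0.138  0.164 ] x [-0.407 -0.085 -0.91 ] z [-0.143  0.989 -0.029] open 0.0193 F [ 1.1  0.8 -0.4] q [ 0.16  0.65  1.   -0.02  1.92 -1.56]
plan [-0.84 -1.94 -2.37 -4.28  0.34  5.31] dist cm 3.2 ang 6.8 rows>=0.6
[0.62365926 0.11754773 0.16437637]
```

Emit:
{"name": "jog_arm", "arguments": {"targets": [[-0.8,-1.9,-2.4,-4.3,0.3,5.3,1],[-0.8,-1.9,-2.4,-4.3,0.3,5.3,1],[-0.8,-1.9,-2.4,-4.3,0.3,5.3,1]]}}

```text
t: 10.0
tool_pos: [0.6224, 0.1175, 0.1622]
orientation: [-1.112, 1.526, 1.728]
force: [-0.2, 0.3, 0.2]
opening: 0.0193
```

```bash
python3 - <<'E'
from h import *
show()
restplan(87,.0055,-.261,.05,0.01)
restplan(87,.0055,-.261,.0,0.003)
c=cam("top");s=cam("side");crop(s,250,150,400,300,4,"s13.png");crop(c,250,150,370,260,6,"t13.png")
E
```

```text
t 10.00 pos [0.6224 0.1175 0.1622] x [-0.489 -0.105 -0.866] z [-0.211  0.978  0.001] open 0.0193 F [-0.2  0.3  0.2] q [ 0.13  0.82  0.79 -0.05  2.06 -1.66]
plan [ 2.83  0.11 -0.02 -0.01  0.06 -0.12] dist cm 2.8 ang 0.1 rows>=0.5
plan [ 7.84  0.73 -0.03 -0.01  0.06 -0.12] dist cm 7.9 ang 0.1 rows>=1.3
```

View pics/s13.png

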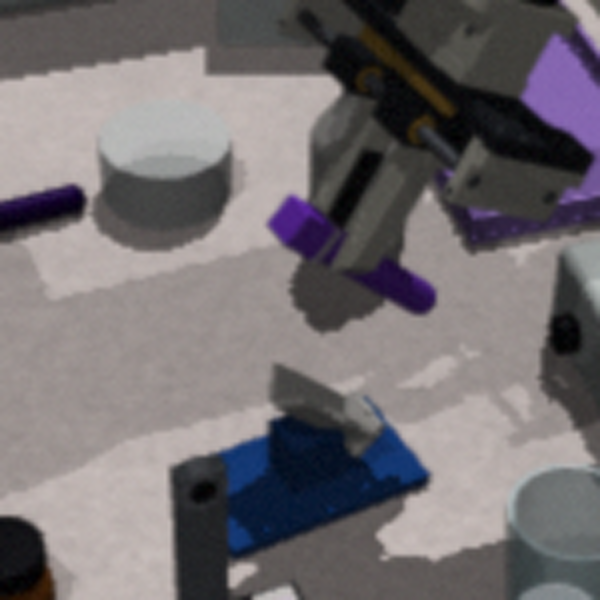

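View pics/t13.png

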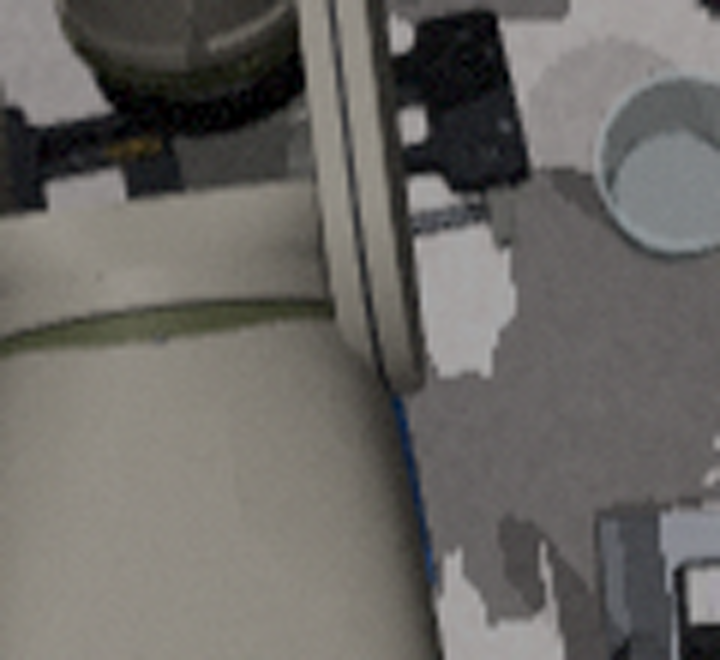

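```bash
python3 - <<'E'
from h import *
s=cam("side")
st=robot.read_state();R=Rn.from_rotvec(st["orientation"]).as_matrix()
ax=st["tool_pos"]-R[:,0]*.0055; d=R@np.array([-.261,.965,0])
for S in (84,87): print(S,[((proj(s,P)[0]-[250,150]+.5)*4-.5).round(1) for P in (ax-d*S/1000, ax+d*(.130-S/1000))])
E
```

```text
84 [array([425.8, 290.6]), array([283.4, 212. ])]
87 [array([428.8, 292.3]), array([287., 214.])]
```

Emit:
{"name": "jog_arm", "arguments": {"targets": [[2,0.1,0,0,0,0,1],[4,0.2,0,0,0,0,1],[5,0.3,0,0,0,0,1],[5.5,0.4,0,0,0,0,1],[5.8,0.5,0,0,0,0,1]]}}

```text
t: 10.78
tool_pos: [0.591, 0.1116, 0.1201]
orientation: [-1.12, 1.519, 1.723]
force: [0.9, 0.3, -0.4]
opening: 0.019
```

```bash
python3 - <<'E'
from h import *
show()
restplan(87,.0055,-.261,.0,0.003)
s=cam("side");crop(s,270,190,370,290,6,"s14.png")
E
```

```text
t 10.78 pos [0.591  0.1116 0.1201] x [-0.481 -0.105 -0.87 ] z [-0.213  0.977  0.   ] open 0.0190 F [ 0.9  0.3 -0.4] q [ 0.13  0.74  0.98 -0.05  1.93 -1.66]
plan [ 2.6   0.08 -0.1   0.07 -0.03  0.36] dist cm 2.6 ang 0.4 rows>=0.4
```

View pics/s14.png

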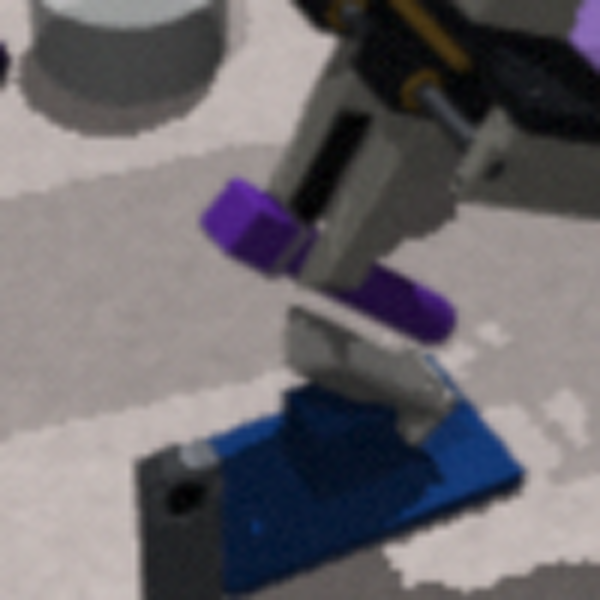

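Emit:
{"name": "jog_arm", "arguments": {"targets": [[1,0.3,-0.05,0,0,0.3,1],[1.8,0.5,-0.1,0,0,0.3,1],[2.2,0.6,-0.1,0,0,0.3,1],[2.3,0.6,-0.1,0,0,0.3,1]]}}

```text
t: 11.32
tool_pos: [0.5747, 0.107, 0.1025]
orientation: [-1.116, 1.524, 1.727]
force: [-0.4, 1.1, 0.2]
opening: 0.0194
```

```bash
python3 - <<'E'
from h import *
show()
restplan(87,.0055,-.261,.0,0.0)
s=cam("side");crop(s,270,190,370,290,6,"s15.png")
E
```

```text
t 11.32 pos [0.5747 0.107  0.1025] x [-0.487 -0.105 -0.867] z [-0.213  0.977  0.   ] open 0.0194 F [-0.4  1.1  0.2] q [ 0.12  0.71  1.06 -0.05  1.89 -1.66]
plan [ 0.3  -0.82 -0.01  0.08 -0.01  0.01] dist cm 0.9 ang 0.1 rows>=0.1
```

View pics/s15.png

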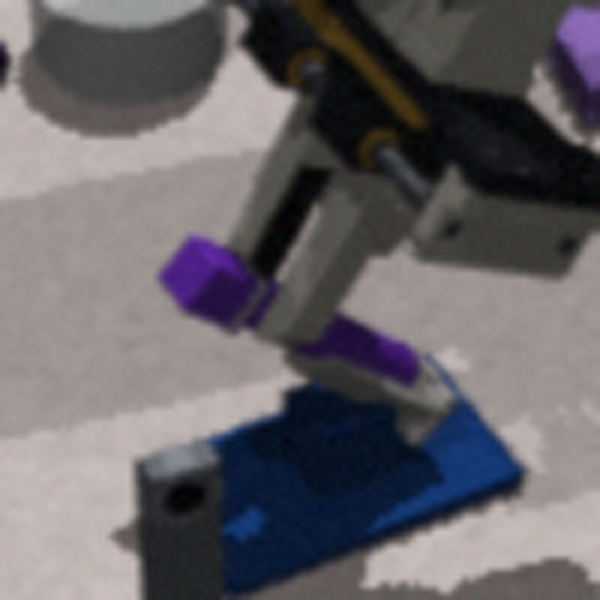

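Emit:
{"name": "jog_arm", "arguments": {"targets": [[0.15,-0.3,0,0,0,0,1],[0.25,-0.6,0,0,0,0,1],[0.3,-0.8,0,0,0,0,1]]}}

```text
t: 11.75
tool_pos: [0.5804, 0.1084, 0.0959]
orientation: [-1.116, 1.524, 1.727]
force: [0.1, 1.6, 0.6]
opening: 0.0196
```

```bash
python3 - <<'E'
from h import *
show()
restplan(87,.0055,-.261,.0,0.0)
E
```

```text
t 11.75 pos [0.5804 0.1084 0.0959] x [-0.486 -0.105 -0.867] z [-0.213  0.977  0.001] open 0.0196 F [0.1 1.6 0.6] q [ 0.13  0.73  1.04 -0.05  1.89 -1.66]
plan [ 0.03  0.02 -0.02  0.09 -0.01  0.03] dist cm 0.0 ang 0.1 rows>=0.0
```

Emit:
{"name": "jog_arm", "arguments": {"targets": [[0.15,0,0,0,0,0,1],[0.3,0.0,0,0,0,0,1],[0.4,-0.1,0,0,0,0,1]]}}

```text
t: 12.12
tool_pos: [0.5797, 0.1084, 0.0937]
orientation: [-1.117, 1.523, 1.726]
force: [-1.0, 2.7, 14.2]
opening: 0.0198
```

```bash
python3 - <<'E'
from h import *
show()
restplan(87,.0055,-.261,.0,0.0)
s=cam("side");crop(s,270,190,370,290,6,"s16.png")
E
```

```text
t 12.12 pos [0.5797 0.1084 0.0937] x [-0.485 -0.105 -0.868] z [-0.213  0.977  0.001] open 0.0198 F [-1.   2.7 14.2] q [ 0.13  0.73  1.05 -0.05  1.88 -1.66]
plan [-0.2   0.08 -0.03  0.09 -0.01  0.11] dist cm 0.2 ang 0.1 rows>=0.0
```

View pics/s16.png

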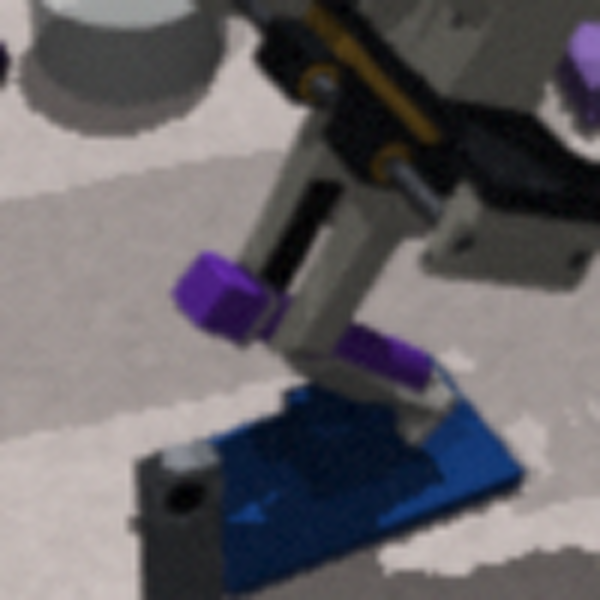

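Emit:
{"name": "jog_arm", "arguments": {"targets": [[-0.2,0,0,0,0,0,1],[-0.2,0,0,0,0,0,0.6],[-0.2,0,0,0,0,0,0.45],[-0.2,0,0,0,0,0,0.45],[-0.2,0,0,0,0,0,0.45]]}}

```text
t: 12.8
tool_pos: [0.5806, 0.1085, 0.0952]
orientation: [-1.117, 1.523, 1.726]
force: [-0.0, 0.6, 0.0]
opening: 0.0503
```

```bash
python3 - <<'E'
from h import *
show()
s=cam("side");crop(s,270,190,370,290,6,"s17.png")
E
```

```text
t 12.80 pos [0.5806 0.1085 0.0952] x [-0.485 -0.105 -0.868] z [-0.213  0.977  0.001] open 0.0503 F [-0.   0.6  0. ] q [ 0.13  0.73  1.04 -0.05  1.89 -1.66]
```

View pics/s17.png

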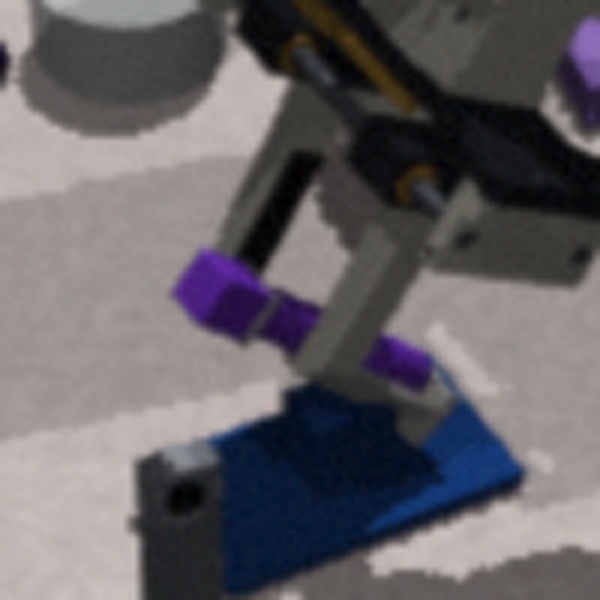

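Emit:
{"name": "jog_arm", "arguments": {"targets": [[-4,0,0,0,0,0,0.45],[-8,0,0,0,0,0,0.4],[-13,0,0,0,0,0,0.4],[-18,0,0,0,0,5,0.3],[-20,0,0,0,0,8,0.3]]}}

```text
t: 13.48
tool_pos: [0.6586, 0.1247, 0.2543]
orientation: [-1.06, 1.602, 1.791]
force: [1.3, 0.4, -0.4]
opening: 0.0646
```

```bash
python3 - <<'E'
from h import *
show()
plan(RC+A*.16+np.array([0,0,.04]),-A,RJ,flip=1)
c=cam("top");s=cam("side");crop(s,270,190,370,290,6,"s18.png");crop(c,270,190,340,260,8,"t18.png")
E
```

```text
t 13.47 pos [0.6586 0.1247 0.2543] x [-0.566 -0.125 -0.815] z [-0.214  0.977 -0.001] open 0.0646 F [ 1.3  0.4 -0.4] q [ 0.14  1.17  0.11 -0.07  2.47 -1.69]
plan [ 1.146e+01  1.333e+01  9.000e-02  1.800e-01 -3.000e-02 -8.039e+01] dist cm 17.6 ang 80.4 rows>=7.5
```

View pics/s18.png

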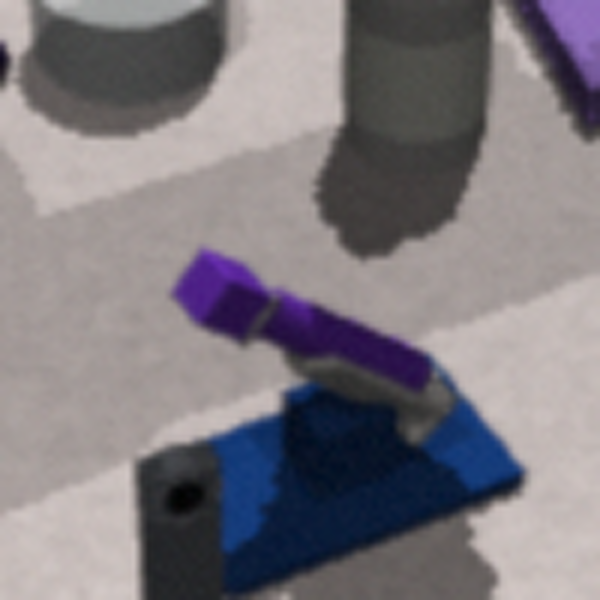

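View pics/t18.png

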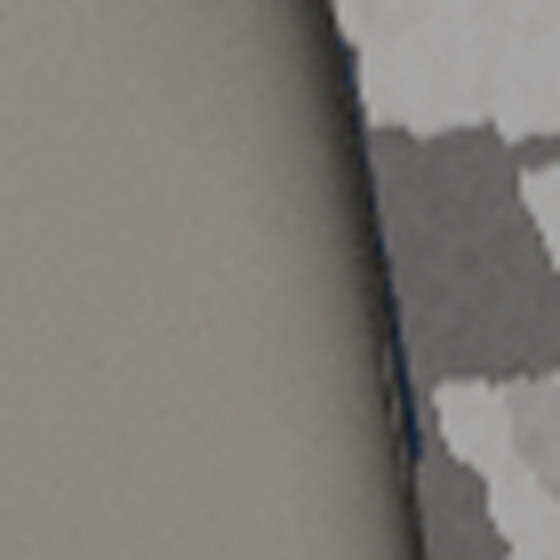

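Emit:
{"name": "jog_arm", "arguments": {"targets": [[1,1.5,0,0,0,-10,0.35],[2.5,3.2,0,0,0,-20,0.35],[4,5,0,0,0,-30,0.35],[5.5,7,0,0,0,-40,0.35],[7,8.5,0,0,0,-50,0.35]]}}

```text
t: 14.2
tool_pos: [0.5687, 0.1042, 0.2498]
orientation: [-1.312, 1.213, 1.468]
force: [0.3, 0.2, 2.4]
opening: 0.0603
```

```bash
python3 - <<'E'
from h import *
show()
plan(RC+A*.16+np.array([0,0,.04]),-A,RJ,flip=1)
E
```

```text
t 14.20 pos [0.5687 0.1042 0.2498] x [-0.136 -0.031 -0.99 ] z [-0.217  0.976 -0.001] open 0.0603 F [0.3 0.2 2.4] q [ 0.1   0.2   1.36 -0.02  1.72 -1.69]
plan [  2.31   8.04   0.2    0.33   0.06 -53.04] dist cm 8.4 ang 53.0 rows>=5.0
```

Emit:
{"name": "jog_arm", "arguments": {"targets": [[0,2,0,0,0,-10,0.35],[0.3,4,0,0,0,-21,0.35],[0.8,6,0,0,0,-32,0.35],[1.5,7.5,0.1,0,0,-43,0.35],[2.3,8,0.2,0.3,0,-53,0.35]]}}

```text
t: 14.82
tool_pos: [0.4887, 0.0889, 0.2401]
orientation: [-1.531, 0.61, 0.928]
force: [-1.4, 0.0, 1.2]
opening: 0.0607
```

```bash
python3 - <<'E'
from h import *
show()
plan(RC+A*.13,-A,RJ,flip=1)
c=cam("top");s=cam("side");crop(s,230,150,370,290,5,"s19.png");crop(c,270,190,340,260,8,"t19.png")
E
```

```text
t 14.82 pos [0.4887 0.0889 0.2401] x [ 0.546  0.123 -0.828] z [-0.216  0.976  0.002] open 0.0607 F [-1.4  0.   1.2] q [-0.03 -0.84  2.32  0.16  1.09 -1.85]
plan [  6.34   1.9   -0.07   0.16   0.27 -10.94] dist cm 6.6 ang 10.9 rows>=1.1
```

View pics/s19.png

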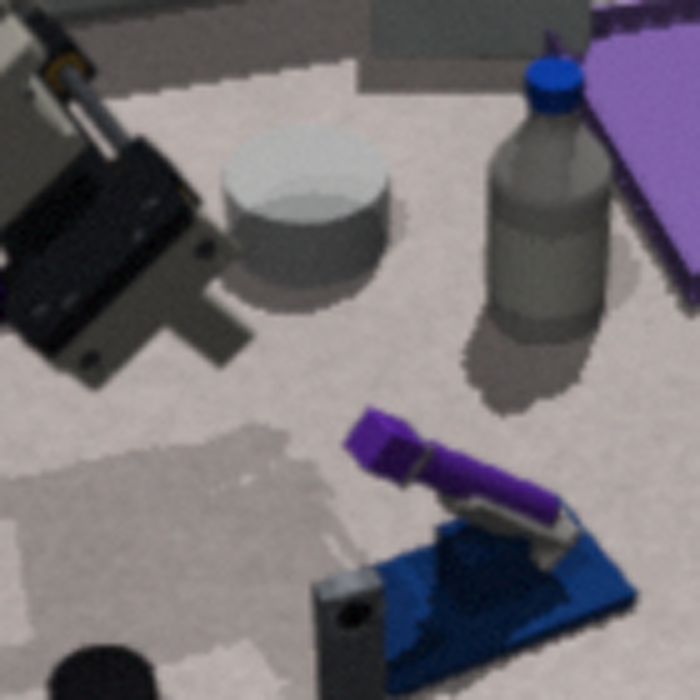

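View pics/t19.png

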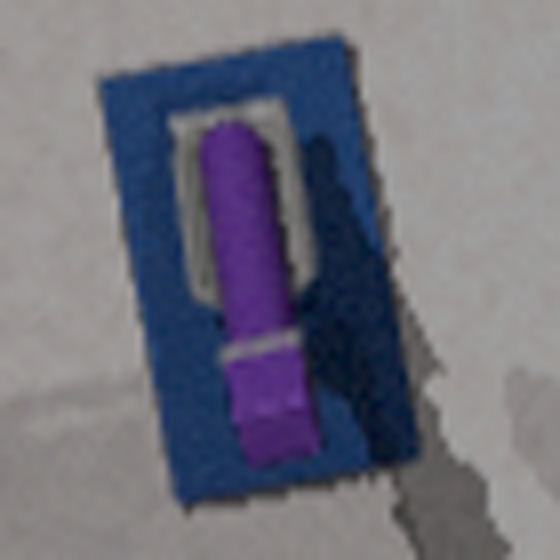

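```bash
cat >> h.py <<'E'
def overlay(c,x0,y0,x1,y1,k,name,foot,d,jaw):
    im=cv2.resize(c["frame"][y0:y1,x0:x1,::-1],None,fx=k,fy=k,interpolation=cv2.INTER_CUBIC)
    n=np.cross(d,jaw)
    def px(P): return tuple(((proj(c,P)[0]-[x0,y0]+.5)*k-.5).round().astype(int).tolist())
    for u in(.1,.13):
        P=[foot+d*u+jaw*a*.011+n*b*.011 for a,b in((1,1),(1,-1),(-1,-1),(-1,1))]
        cv2.polylines(im,[np.array([px(p) for p in P])],True,(0,255,0),1)
    cv2.line(im,px(foot),px(foot+d*.13),(0,255,255),1)
    for sg in(1,-1): cv2.line(im,px(foot+d*.01+jaw*sg*.01),px(foot+d*.1+jaw*sg*.01),(0,255,0),1); cv2.line(im,px(foot+d*.01+n*sg*.01),px(foot+d*.1+n*sg*.01),(255,255,0),1)
    cv2.imwrite("pics/"+name,im)
E
python3 - <<'E'
from h import *
c=cam("top");s=cam("side")
overlay(c,270,190,340,260,8,"t20.png",RC-A*.065,A,RJ)
overlay(s,270,200,370,290,8,"s20.png",RC-A*.065,A,RJ)
E
```

```text
(no output)
```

View pics/s20.png

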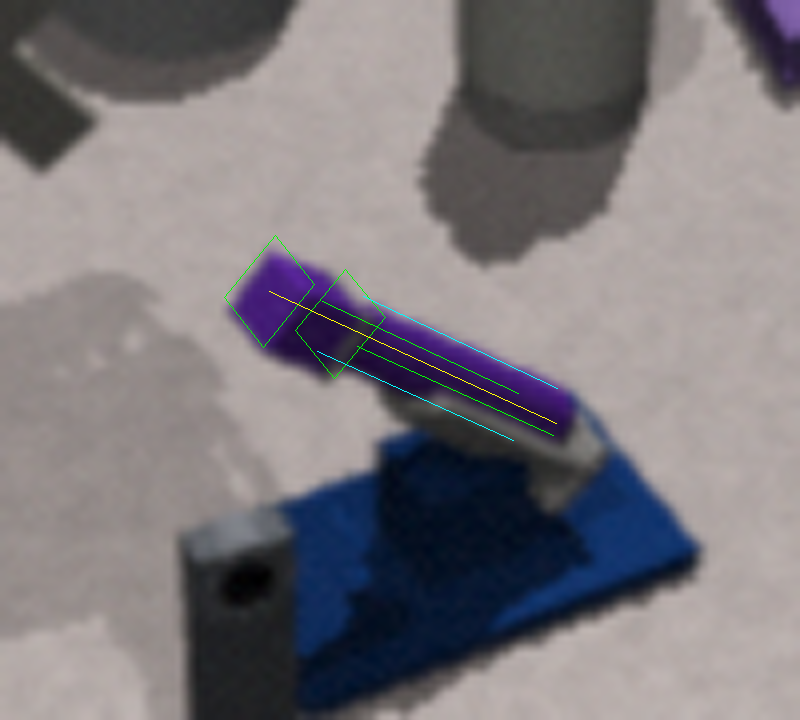

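View pics/t20.png

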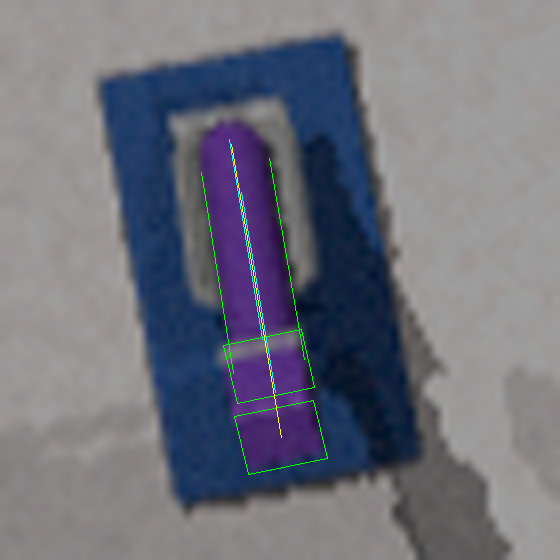

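Emit:
{"name": "jog_arm", "arguments": {"targets": [[3,1,-0.05,0,0,-3,0.4],[6,1.9,-0.05,0,0,-7,0.4],[6.3,1.9,-0.05,0,0,-11,0.4]]}}

```text
t: 15.4
tool_pos: [0.526, 0.0949, 0.1869]
orientation: [-1.554, 0.475, 0.804]
force: [-1.1, 0.4, 1.0]
opening: 0.0559
```

```bash
python3 - <<'E'
from h import *
show()
plan(RC+A*.032+[.001,0,-.001],-A,RJ,flip=1)
E
```

```text
t 15.40 pos [0.526  0.0949 0.1869] x [ 0.671  0.152 -0.726] z [-0.217  0.976  0.004] open 0.0559 F [-1.1  0.4  1. ] q [-0.05 -0.85  2.49  0.27  0.78 -1.96]
plan [ 9.43  1.72  0.07  0.09  0.39 -1.55] dist cm 9.6 ang 1.6 rows>=1.5
```

Emit:
{"name": "jog_arm", "arguments": {"targets": [[2,1,0,0,0,0,0.4],[4,1.7,0.05,0,0.2,-1,0.4],[6,1.7,0.05,0,0.3,-1.5,0.4],[8,1.7,0.05,0,0.4,-1.5,0.4],[8.5,1.7,0.05,0,0.4,-1.5,0.4]]}}

```text
t: 16.02
tool_pos: [0.5731, 0.1063, 0.1136]
orientation: [-1.56, 0.461, 0.782]
force: [0.3, 0.4, 0.3]
opening: 0.0559
```

```bash
python3 - <<'E'
from h import *
show()
plan(RC+A*.032+[.001,0,-.001],-A,RJ,flip=1)
c=cam("top");s=cam("side");crop(s,270,190,370,290,6,"s21.png")
E
```

```text
t 16.02 pos [0.5731 0.1063 0.1136] x [ 0.689  0.15  -0.71 ] z [-0.213  0.977 -0.001] open 0.0559 F [0.3 0.4 0.3] q [-0.   -0.51  2.45  0.36  0.45 -2.05]
plan [ 0.77  0.22  0.01  0.1   0.05 -0.2 ] dist cm 0.8 ang 0.2 rows>=0.1
```

View pics/s21.png

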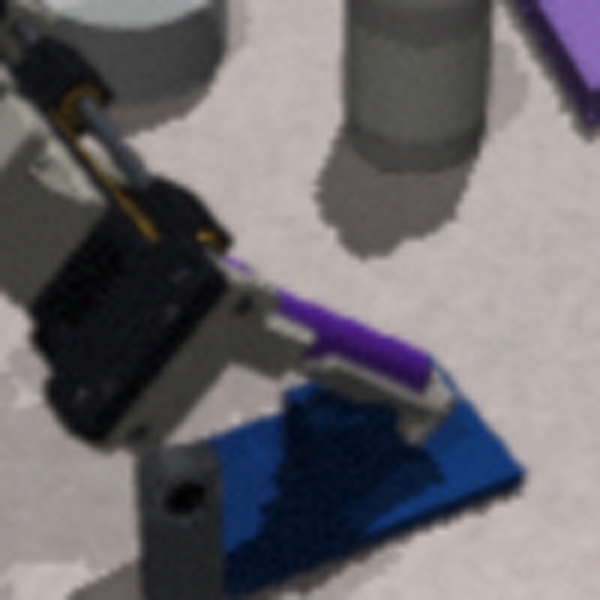

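Emit:
{"name": "jog_arm", "arguments": {"targets": [[0.4,0.1,0,0,0,0,0.4],[0.7,0.1,0,0,0,0,0.5],[0.7,0.1,0,0,0,0,1],[0.7,0.1,0,0,0,0,1],[0.7,0.1,0,0,0,0,1]], "squeeze": 25}}

```text
t: 16.75
tool_pos: [0.5764, 0.107, 0.1085]
orientation: [-1.56, 0.46, 0.781]
force: [-0.2, 3.7, -0.3]
opening: 0.0221
```

Emit:
{"name": "jog_arm", "arguments": {"targets": [[0,0,0,0,0,0,1],[0,0,0,0,0,0,1],[0,0,0,0,0,0,1]]}}

```text
t: 17.12
tool_pos: [0.5764, 0.1071, 0.1086]
orientation: [-1.56, 0.46, 0.781]
force: [-0.8, 1.1, -0.3]
opening: 0.0219
```

```bash
python3 - <<'E'
from h import *
show()
st=robot.read_state();R=Rn.from_rotvec(st["orientation"]).as_matrix();print(R.T@UP*10,R.T@N*10)
# rel of tube: cap top
print("tube dir tool",R.T@A, "foot tool mm",R.T@(RC-A*.065-st["tool_pos"])*1000)
s=cam("side");crop(s,270,190,370,290,6,"s22.png")
E
```

```text
t 17.12 pos [0.5764 0.1071 0.1086] x [ 0.689  0.15  -0.709] z [-0.213  0.977 -0.001] open 0.0219 F [-0.8  1.1 -0.3] q [-0.   -0.48  2.45  0.37  0.43 -2.06]
[-7.08623755 -7.05586174 -0.00724272] [-0.02147925 -9.99996084 -0.0179374 ]
tube dir tool [-9.99997400e-01  2.14654765e-03  7.69465183e-04] foot tool mm [97.32906038  0.76851758  0.14118166]
```

View pics/s22.png

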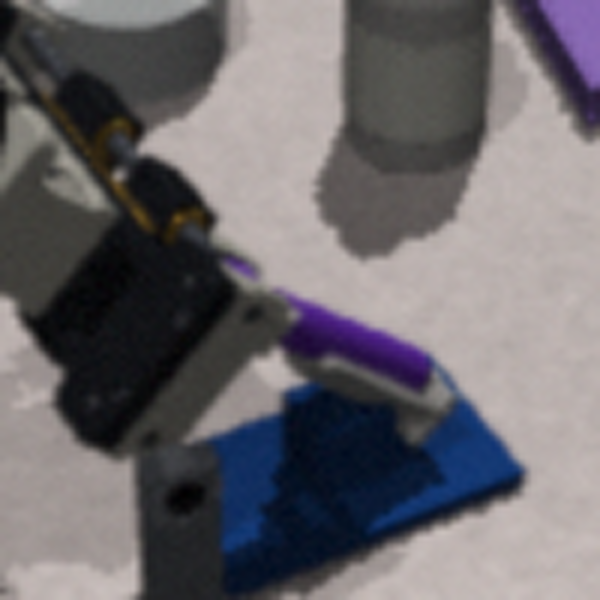

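Emit:
{"name": "jog_arm", "arguments": {"targets": [[0,-1,0,0,0,0,1],[0,-3,0,0,0,0,1],[0,-6,0,0,0,0,1],[-1,-9,0,0,0,0,1],[-4,-13,0,0,0,8,1]]}}

```text
t: 17.8
tool_pos: [0.6332, 0.1201, 0.219]
orientation: [-1.535, 0.588, 0.9]
force: [1.3, 1.5, -0.9]
opening: 0.0217
```

```bash
cat >> h.py <<'E'
MID=np.array([.5217,-.0931]);DARK=np.array([.5247,-.1326])
E
python3 - <<'E'
from h import *
show()
plan([*MID,.25],[0,0,-1],CX,flip=1)
s=cam("side");crop(s,230,130,370,270,5,"s23.png")
E
```

```text
t 17.80 pos [0.6332 0.1201 0.219 ] x [ 0.572  0.125 -0.81 ] z [-0.212  0.977  0.001] open 0.0217 F [ 1.3  1.5 -0.9] q [ 0.05 -0.32  2.04  0.13  0.81 -1.79]
plan [-11.56  10.65 -18.47  94.42  30.62  26.51] dist cm 24.3 ang 102.7 rows>=9.6
```

View pics/s23.png

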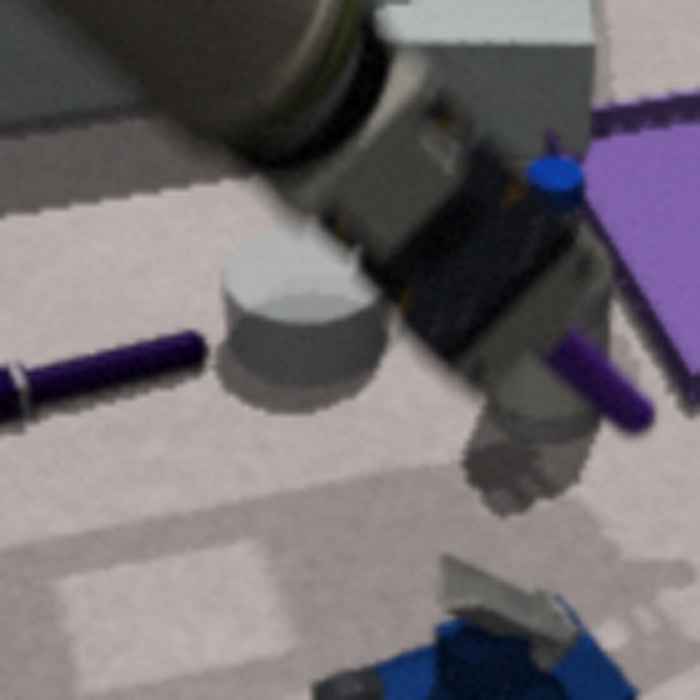

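```bash
python3 - <<'E'
from h import *
plan([.575,.08,.31],[.05,.01,-1],[-.1,.98,0],flip=1)
plan([*MID,.31],[0,0,-1],CX,flip=1)
E
```

```text
plan [-9.98  1.66 -2.53  6.14  1.75 33.6 ] dist cm 10.4 ang 34.2 rows>=3.2
plan [-15.22   8.79 -18.33  94.26  31.02  27.21] dist cm 25.4 ang 102.9 rows>=9.6
```

Emit:
{"name": "jog_arm", "arguments": {"targets": [[-3,0,-0.5,1,0,9,1],[-6,0.5,-1.2,3,1,18,1],[-8,1,-2,5,1.3,27,1],[-10,1.7,-2.5,6,1.7,33.6,1]]}}

```text
t: 18.35
tool_pos: [0.5761, 0.0799, 0.3119]
orientation: [-1.303, 1.116, 1.25]
force: [0.0, 0.2, -0.3]
opening: 0.0215
```

```bash
python3 - <<'E'
from h import *
show()
plan([*MID,.31],[0,0,-1],CX,flip=1)
E
```

```text
t 18.35 pos [0.5761 0.0799 0.3119] x [ 0.05   0.01  -0.999] z [-0.103  0.995  0.004] open 0.0215 F [ 0.   0.2 -0.3] q [ 0.04  0.01  1.45  0.01  1.63 -1.63]
plan [ -0.25   7.19 -16.64  91.69   2.54   2.07] dist cm 18.1 ang 91.8 rows>=8.6
```

Emit:
{"name": "jog_arm", "arguments": {"targets": [[0,1,-3,10,0.5,0.5,1],[0,2,-6,20,0.8,0.8,1],[0,3,-9,30,1,1,1],[0,4,-12,40,1.5,1.2,1],[-0.2,5.5,-14,50,1.7,1.5,1]]}}

```text
t: 18.98
tool_pos: [0.5367, -0.0666, 0.3105]
orientation: [-0.633, 1.466, 0.607]
force: [0.3, -0.1, -0.5]
opening: 0.0219
```

```bash
python3 - <<'E'
from h import *
show()
plan([*MID,.31],[0,0,-1],CX,flip=1)
E
```

```text
t 18.98 pos [ 0.5367 -0.0666  0.3105] x [ 0.019 -0.01  -1.   ] z [0.7   0.714 0.006] open 0.0219 F [ 0.3 -0.1 -0.5] q [-0.21 -0.07  1.53 -0.01  1.66 -1.01]
plan [ 0.05 -0.79 -2.94 41.33  0.77  1.  ] dist cm 3.0 ang 41.3 rows>=3.9
```

Emit:
{"name": "jog_arm", "arguments": {"targets": [[0,-0.2,-1,10,0.2,0.3,1],[0,-0.5,-2,20,0.4,0.6,1],[0,-0.8,-2.9,31,0.6,0.8,1],[0,-0.8,-2.9,41.3,0.8,1,1],[0,-0.8,-2.9,41.3,0.8,1,1]]}}

```text
t: 19.6
tool_pos: [0.5231, -0.0934, 0.3108]
orientation: [-0.059, 1.568, 0.058]
force: [-0.3, -0.8, -1.5]
opening: 0.0222
```

```bash
python3 - <<'E'
from h import *
show()
plan([*MID,.31],[0,0,-1],CX,flip=1)
c=cam("top");s=cam("side");crop(s,240,170,380,360,3.1,"s24.png");crop(c,340,200,480,300,5,"t24.png")
E
```

```text
t 19.60 pos [ 0.5231 -0.0934  0.3108] x [ 0.002 -0.001 -1.   ] z [0.997 0.075 0.002] open 0.0222 F [-0.3 -0.8 -1.5] q [-0.27 -0.08  1.53 -0.    1.68 -0.35]
plan [ 0.08  0.04 -0.13  0.07  0.1   0.05] dist cm 0.2 ang 0.1 rows>=0.0
```

View pics/s24.png

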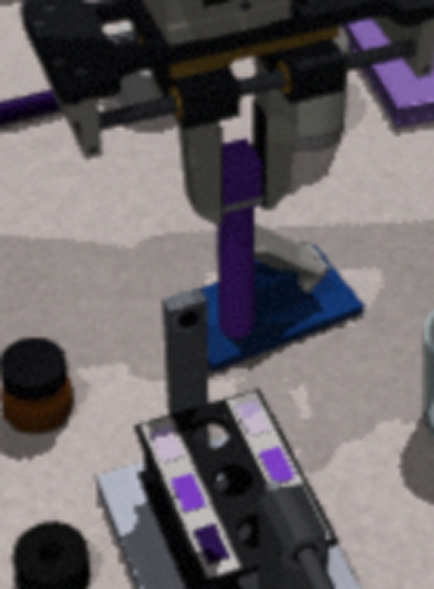

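View pics/t24.png

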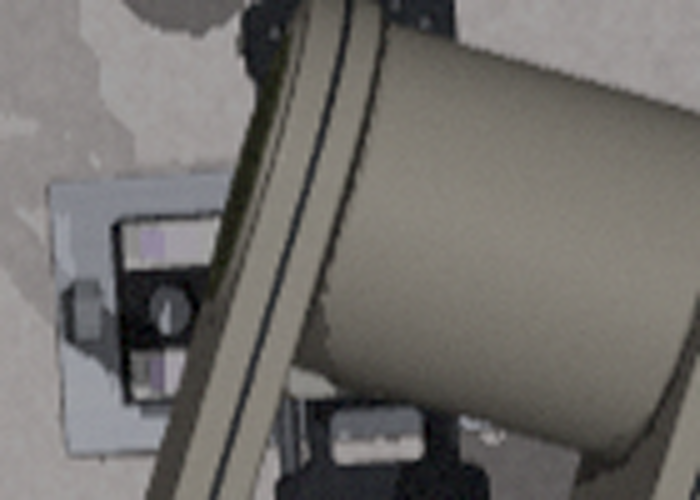

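```bash
python3 - <<'E'
from h import *
s=cam("side")
st=robot.read_state();R=Rn.from_rotvec(st["orientation"]).as_matrix();p=st["tool_pos"];x=R[:,0]
un=lambda P:((np.array(P)+.5)/3.1-.5+[240,170])
px=lambda P:((proj(s,P)[0]-[240,170]+.5)*3.1-.5).round(1)
print("foot pred",px(p+x*.097),"cap top",px(p-x*.033),"band ctr",px(p-x*.003))
for z in(.084,): print("mid hole pred",px([*MID,z]), "meas->",onz(s,*un([233,482]),z))
for P in [(188,492),(276,465),(212,543)]: print(onz(s,*un(P),.0845))
overlay(s,240,170,380,360,3.1,"s25.png",p+x*.097,-x,R[:,2])
hsv=cv2.cvtColor(s["frame"],cv2.COLOR_RGB2HSV)[300:360,280:345]
m=((hsv[...,1]>110)&(hsv[...,0]>120)&(hsv[...,0]<150)).astype(np.uint8)
nn,l,stt,ce=cv2.connectedComponentsWithStats(m)
for i in range(1,nn):
    if stt[i,4]>8: print("tab",(ce[i]+[280,300]).round(1),stt[i,4],onz(s,*(ce[i]+[280,300]),.0845).round(4))
E
```

```text
foot pred [235.9 333. ] cap top [235.9 154.4] band ctr [235.9 199.1]
mid hole pred [234.3 478.1] meas-> [ 0.52009863 -0.09570613  0.084     ]
[ 0.49170216 -0.09550436  0.0845    ]
[ 0.54908258 -0.09115984  0.0845    ]
[ 0.49544608 -0.13535049  0.0845    ]
tab [328.7 319.4] 70 [ 0.5493 -0.0906  0.0845]
tab [300.2 328.4] 75 [ 0.4915 -0.0955  0.0845]
tab [307.6 344.9] 63 [ 0.4946 -0.1353  0.0845]
```

View pics/s25.png

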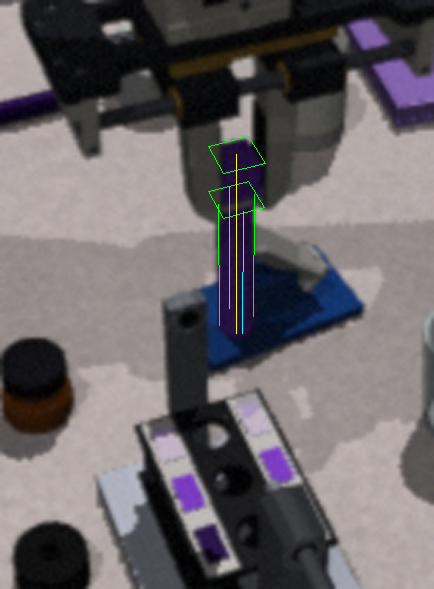

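Emit:
{"name": "jog_arm", "arguments": {"targets": [[3,0,-0.2,0,0,0,1],[7,0,-0.2,0,0,0,1],[10,0,-0.2,0,0,0,1],[11.7,0,-0.2,0,0,0,1],[11.7,0,-0.2,0,0,0,1]]}}

```text
t: 20.38
tool_pos: [0.5201, -0.0929, 0.1926]
orientation: [-0.062, 1.571, 0.062]
force: [0.1, -0.6, -1.0]
opening: 0.0222
```

```bash
python3 - <<'E'
from h import *
show()
plan([.521,-.0931,.2],[0,0,-1],CX,flip=1)
c=cam("top");s=cam("side");crop(s,265,260,365,360,7,"s26.png")
E
```

```text
t 20.38 pos [ 0.5201 -0.0929  0.1926] x [-0.001  0.    -1.   ] z [ 0.997  0.079 -0.001] open 0.0222 F [ 0.1 -0.6 -1. ] q [-0.27 -0.05  1.72 -0.    1.47 -0.35]
plan [-0.74 -0.03  0.09  0.34 -0.06 -0.01] dist cm 0.7 ang 0.3 rows>=0.1
```

View pics/s26.png

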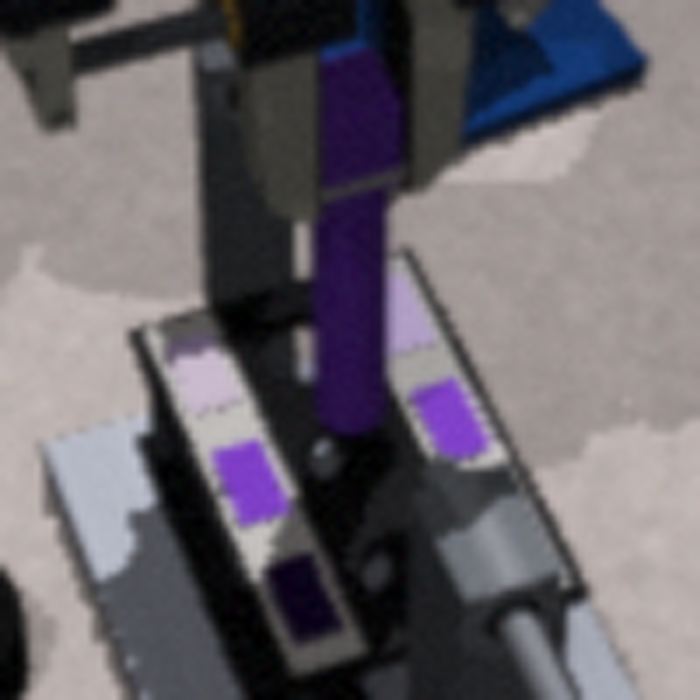

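Emit:
{"name": "jog_arm", "arguments": {"targets": [[0.8,0,0.05,0,0,0,1],[1.4,0,0.05,0,0,0,1],[2,0,0.05,0,0,0,1],[2.5,0,0.05,0,0,0,1]]}}

```text
t: 20.98
tool_pos: [0.5216, -0.0934, 0.1694]
orientation: [-0.063, 1.568, 0.061]
force: [-1.7, -1.2, 0.2]
opening: 0.0218
```

```bash
python3 - <<'E'
from h import *
show()
s=cam("side");crop(s,265,260,365,360,7,"s27.png")
E
```

```text
t 20.98 pos [ 0.5216 -0.0934  0.1694] x [ 0.002 -0.001 -1.   ] z [0.997 0.079 0.001] open 0.0218 F [-1.7 -1.2  0.2] q [-0.27 -0.03  1.75 -0.    1.43 -0.35]
```

View pics/s27.png

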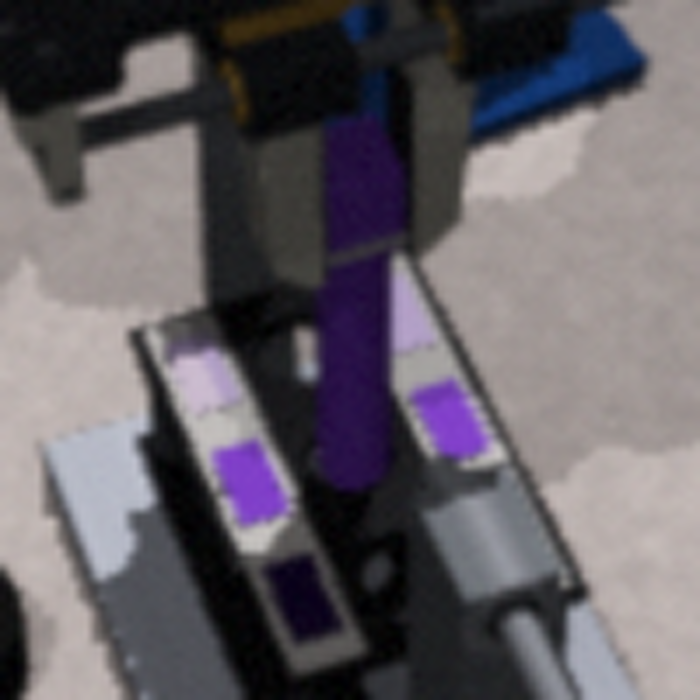

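Emit:
{"name": "jog_arm", "arguments": {"targets": [[0.7,0,0,0,0,0,1],[1.4,0,0,0,0,0,1],[2.1,0,0,0,0,0,1],[2.8,0,0,0,0,0,1],[3.5,0,0,0,0,0,1]]}}

```text
t: 21.65
tool_pos: [0.5213, -0.0936, 0.1333]
orientation: [-0.063, 1.569, 0.061]
force: [-2.2, -2.1, 1.4]
opening: 0.0217
```

```bash
python3 - <<'E'
from h import *
show()
E
```

```text
t 21.65 pos [ 0.5213 -0.0936  0.1333] x [ 0.001 -0.001 -1.   ] z [0.997 0.079 0.001] open 0.0217 F [-2.2 -2.1  1.4] q [-0.27 -0.    1.79 -0.    1.36 -0.35]
```

Emit:
{"name": "jog_arm", "arguments": {"targets": [[0.5,0,0,0,0,0,1],[1,0,0,0,0,0,1],[1.5,0,0,0,0,0,1],[2,0,0,0,0,0,1],[2.2,0,0,0,0,0,1]]}}

```text
t: 22.28
tool_pos: [0.5212, -0.0938, 0.111]
orientation: [-0.063, 1.569, 0.06]
force: [-2.5, -4.1, 2.6]
opening: 0.0218
```

```bash
python3 - <<'E'
from h import *
show()
E
```

```text
t 22.27 pos [ 0.5212 -0.0938  0.111 ] x [ 0.001 -0.002 -1.   ] z [0.997 0.078 0.   ] open 0.0218 F [-2.5 -4.1  2.6] q [-0.27  0.02  1.81 -0.    1.32 -0.35]
```

Emit:
{"name": "jog_arm", "arguments": {"targets": [[0.15,0,0,0,0,0,1],[0.3,0,0,0,0,0,1],[0.4,0,0,0,0,0,1]]}}

```text
t: 22.65
tool_pos: [0.5218, -0.0942, 0.1093]
orientation: [-0.064, 1.568, 0.06]
force: [-11.0, -3.5, 22.7]
opening: 0.0222
```

```bash
python3 - <<'E'
from h import *
show()
s=cam("side");crop(s,265,260,365,360,7,"s28.png")
E
```

```text
t 22.65 pos [ 0.5218 -0.0942  0.1093] x [ 0.002 -0.002 -1.   ] z [0.997 0.079 0.001] open 0.0222 F [-11.   -3.5  22.7] q [-0.27  0.02  1.81 -0.    1.31 -0.35]
```

View pics/s28.png

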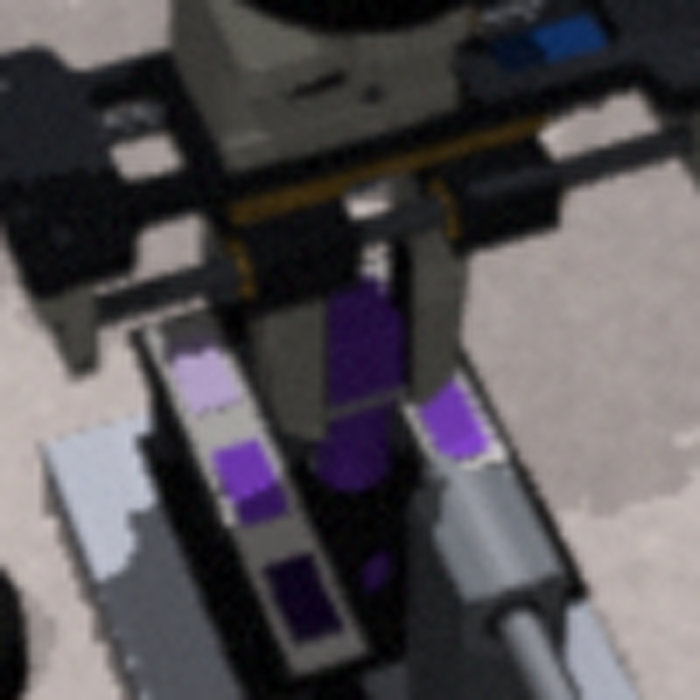

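Emit:
{"name": "jog_arm", "arguments": {"targets": [[-0.25,0,0,0,0,0,1],[-0.2,0,0,0,0,0,0.6],[-0.2,0,0,0,0,0,0.45],[-0.2,0,0,0,0,0,0.45],[-3,0,0,0,0,0,0.45]]}}

```text
t: 23.32
tool_pos: [0.5198, -0.0934, 0.1369]
orientation: [-0.062, 1.573, 0.061]
force: [0.7, 0.2, 0.3]
opening: 0.0505
```

Emit:
{"name": "jog_arm", "arguments": {"targets": [[-4,0,0,0,0,0,0.45],[-9,0,0,0,0,0,0.45],[-14,0,0,0,0,0,0.45],[-17,0,0,0,0,0,0.45]]}}

```text
t: 23.82
tool_pos: [0.5211, -0.0933, 0.31]
orientation: [-0.063, 1.57, 0.061]
force: [0.2, 0.3, -0.2]
opening: 0.0512
```

```bash
python3 - <<'E'
from h import *
show()
c=cam("top");s=cam("side");crop(s,200,160,380,360,3,"s29.png");crop(c,150,180,330,315,4.4,"t29.png")
cc=np.array([*MID,.142]);z=np.array([0,0,1.])
overlay(s,265,260,365,360,7,"s29b.png",np.array([.5213,-.0933,.012]),z,CX)
E
```

```text
t 23.82 pos [ 0.5211 -0.0933  0.31  ] x [ 0.    -0.001 -1.   ] z [0.997 0.079 0.   ] open 0.0512 F [ 0.2  0.3 -0.2] q [-0.27 -0.08  1.54 -0.    1.68 -0.35]
```

View pics/s29.png

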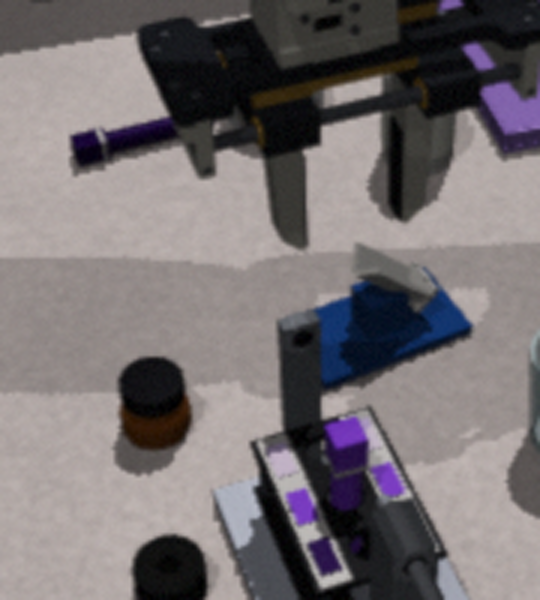

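View pics/s29b.png

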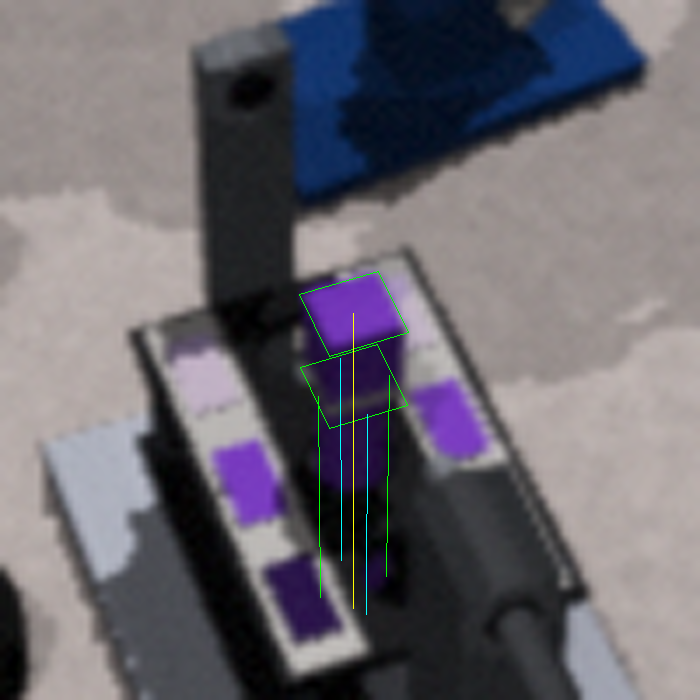

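View pics/t29.png

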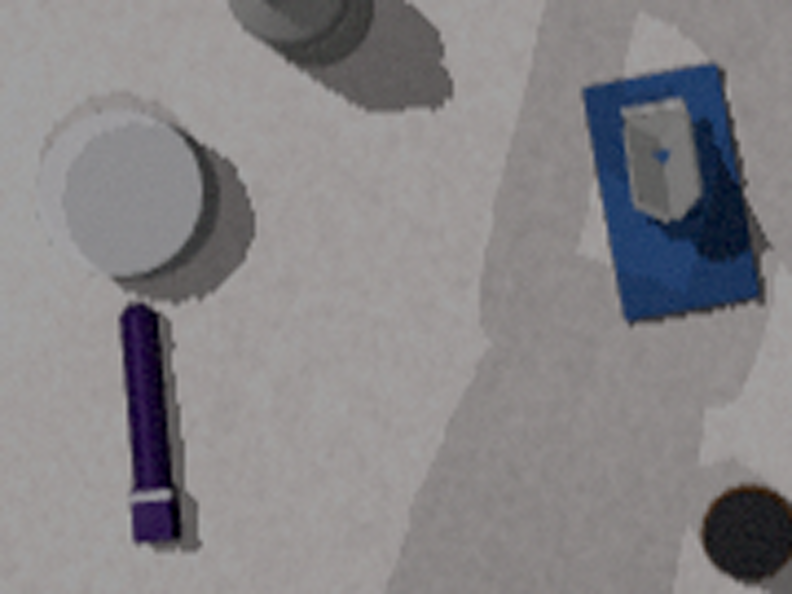

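```bash
python3 - <<'E'
from h import *
plan([.5,.15,.31],[.1,0,-1],[.6,.75,0],flip=1)
plan([.460,.3938,.0057],[.258,.022,-.966],[-.0844,.9964,0],flip=1,off=.15)
E
```

```text
plan [  0.08  24.46  -0.29 -46.91  -5.05  -2.53] dist cm 24.5 ang 47.2 rows>=4.4
plan [ 15.94  49.09  -6.3  -89.75 -11.78 -11.46] dist cm 52.0 ang 91.2 rows>=8.5
```

Emit:
{"name": "jog_arm", "arguments": {"targets": [[0,6,0,-9,-1,0,0.4],[0,12,0,-19,-2,-1,0.4],[0,18,-0.5,-29,-3,-1.5,0.4],[0,25,-1,-38,-4,-2,0.4],[2,32,-2,-48,-5,-2.5,0.4]]}}

```text
t: 24.55
tool_pos: [0.4805, 0.2086, 0.2947]
orientation: [-0.745, 1.356, 0.676]
force: [1.2, 1.0, 0.0]
opening: 0.0558
```

```bash
python3 - <<'E'
from h import *
show()
plan([.460,.3938,.0057],[.258,.022,-.966],[-.0844,.9964,0],flip=1,off=.13)
c=cam("top");crop(c,150,180,330,315,4.4,"t30.png")
E
```

```text
t 24.55 pos [0.4805 0.2086 0.2947] x [ 0.1    0.002 -0.995] z [0.6   0.797 0.062] open 0.0558 F [1.2 1.  0. ] q [ 0.33 -0.19  1.67 -0.03  1.57 -0.59]
plan [ 15.76  16.57  10.29 -41.81  -3.76  -8.73] dist cm 25.1 ang 42.9 rows>=4.0
```

View pics/t30.png

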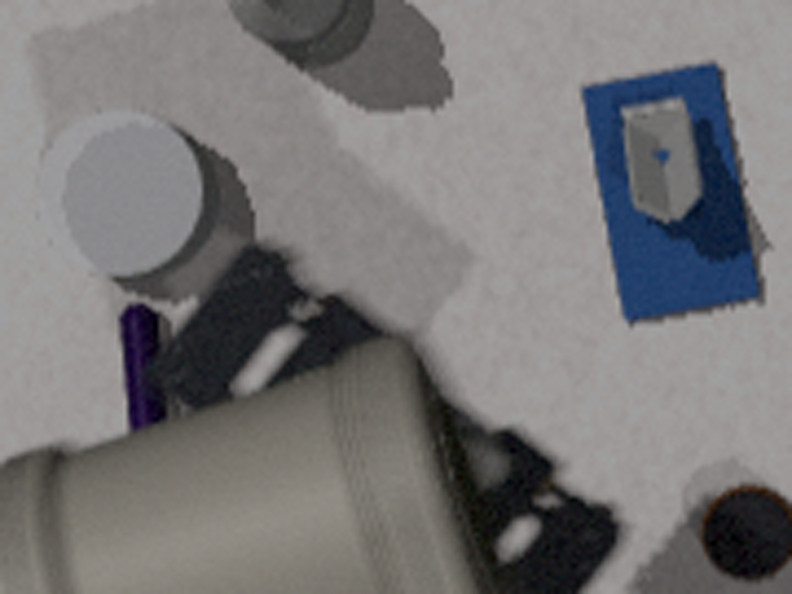

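Emit:
{"name": "jog_arm", "arguments": {"targets": [[3,4,2.5,-10,-1,-2,0.45],[7,8,5,-20,-2,-4,0.45],[11,12,7.5,-30,-3,-6.5,0.45],[15.7,16.6,10.3,-41.8,-3.8,-8.7,0.45],[15.7,16.6,10.3,-41.8,-3.8,-8.7,0.45]]}}

```text
t: 25.22
tool_pos: [0.4151, 0.3964, 0.1229]
orientation: [-1.383, 0.964, 1.1]
force: [0.4, -0.6, -0.3]
opening: 0.0512
```

```bash
python3 - <<'E'
from h import *
show()
plan([.460,.3938,.0057],[.258,.022,-.966],[-.0844,.9964,0],flip=1)
s=cam("side");crop(s,170,130,300,230,6,"s31.png")
E
```

```text
t 25.23 pos [0.4151 0.3964 0.1229] x [ 0.246  0.024 -0.969] z [-0.103  0.995 -0.002] open 0.0512 F [ 0.4 -0.6 -0.3] q [ 0.78 -0.05  1.88 -0.17  1.13 -0.84]
plan [12.45 -1.4  -0.71  1.08  0.17 -0.67] dist cm 12.6 ang 1.3 rows>=2.0
```

View pics/s31.png

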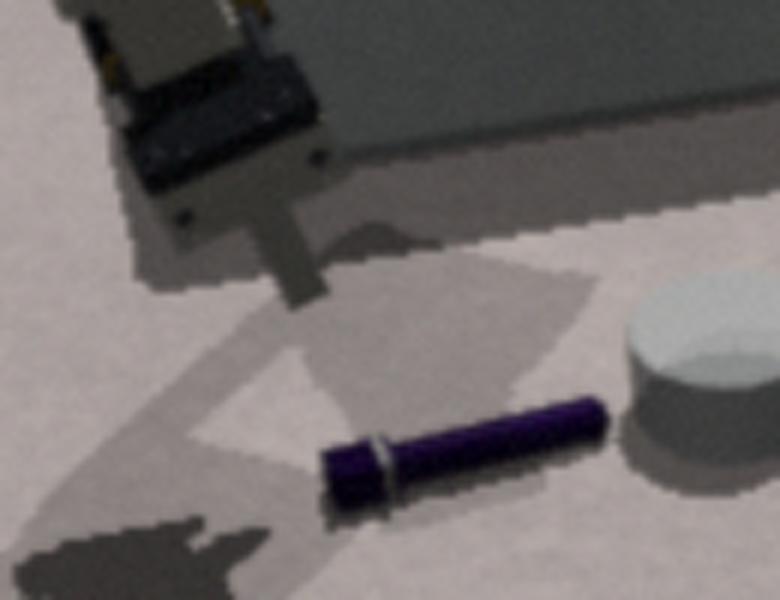

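```bash
python3 - <<'E'
from h import *
s=cam("side");c=cam("top")
print(onz(s,229,155,0),onz(s,300,145,0),onz(c,110,310,0),onz(c,75,300,.15))
E
```

```text
[0.4711377  0.65830416 0.        ] [0.6932876  0.65158174 0.        ] [0.39635406 0.57143638 0.        ] [0.42611714 0.59480113 0.15      ]
```

Clear (y≥0.59). Descend.

Emit:
{"name": "jog_arm", "arguments": {"targets": [[4,-0.8,-0.4,0.6,0,-0.3,0.45],[8,-1.4,-0.7,1,0,-0.7,0.45],[10.5,-1.4,-0.7,1,0.2,-0.7,0.45],[11.5,-1.4,-0.7,1,0.2,-0.7,0.45],[11.7,-1.4,-0.7,1,0.2,-0.7,0.45]]}}

```text
t: 26.0
tool_pos: [0.4642, 0.3935, 0.0199]
orientation: [-1.368, 0.961, 1.069]
force: [-0.3, -0.7, 0.1]
opening: 0.051
```

```bash
python3 - <<'E'
from h import *
show()
plan([.460,.3938,.0057],[.258,.022,-.966],[-.0844,.9964,0],flip=1)
s=cam("side");crop(s,170,130,300,230,6,"s32.png")
E
```

```text
t 26.00 pos [0.4642 0.3935 0.0199] x [ 0.265  0.025 -0.964] z [-0.077  0.997  0.005] open 0.0510 F [-0.3 -0.7  0.1] q [ 0.72  0.16  1.87 -0.2   0.9  -0.83]
plan [ 1.26  0.78  0.05 -0.47  0.14  0.42] dist cm 1.5 ang 0.6 rows>=0.2
```

View pics/s32.png

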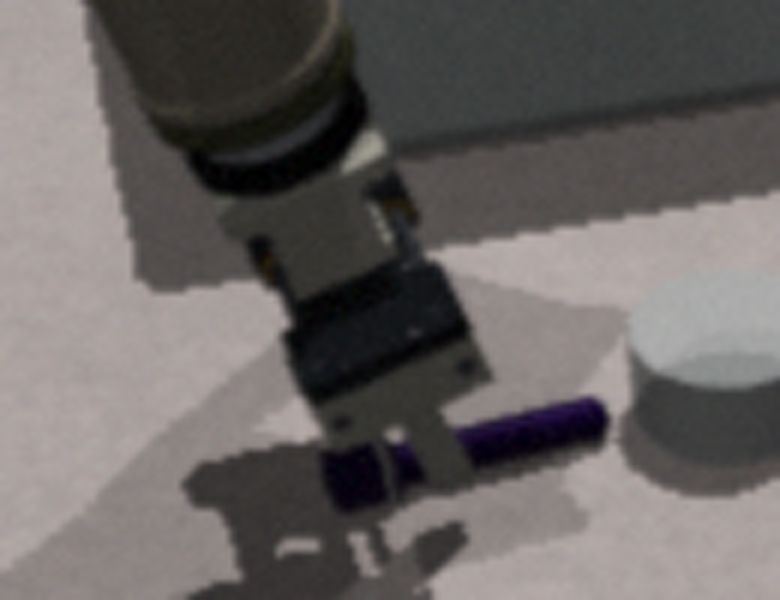

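Emit:
{"name": "jog_arm", "arguments": {"targets": [[0.7,0.5,0,-0.4,0,0.3,0.45],[1.2,0.7,0,-0.4,0,0.4,0.5],[1.2,0.7,0,-0.4,0,0.4,1],[1.2,0.7,0,-0.4,0,0.4,1],[1.2,0.7,0,-0.4,0,0.4,1]], "squeeze": 25}}

```text
t: 26.68
tool_pos: [0.4606, 0.3938, 0.007]
orientation: [-1.372, 0.962, 1.078]
force: [-0.1, -0.9, 1.6]
opening: 0.0208
```

Emit:
{"name": "jog_arm", "arguments": {"targets": [[0,0,0,0,0,0,1],[0,0,0,0,0,0,1],[0,0,0,0,0,0,1]]}}

```text
t: 27.05
tool_pos: [0.4607, 0.3939, 0.007]
orientation: [-1.372, 0.962, 1.078]
force: [0.1, 0.2, -0.1]
opening: 0.0193
```

```bash
python3 - <<'E'
from h import *
show()
st=robot.read_state();R=Rn.from_rotvec(st["orientation"]).as_matrix();print(R.T@UP*15)
E
```

```text
t 27.05 pos [0.4607 0.3939 0.007 ] x [ 0.259  0.025 -0.966] z [-0.085  0.996  0.003] open 0.0193 F [ 0.1  0.2 -0.1] q [ 0.72  0.17  1.88 -0.2   0.88 -0.83]
[-14.48432587  -3.89894432   0.05037069]
```

Emit:
{"name": "jog_arm", "arguments": {"targets": [[-3,-0.8,0,0,0,0,1],[-7,-1.9,0,0,0,0,1],[-11,-3,0,0,0,0,1],[-15,-4,0,0,0,0,1],[-15,-4,0,0,0,0,1]]}}

```text
t: 27.68
tool_pos: [0.4626, 0.3952, 0.1676]
orientation: [-1.37, 0.954, 1.075]
force: [0.3, -0.5, -0.9]
opening: 0.0189
```

```bash
python3 - <<'E'
from h import *
show()
print(restplan(87,.0041,-.261,.08,0.02,flip=1))
c=cam("top");s=cam("side");crop(s,190,100,340,210,5,"s33.png");crop(c,150,180,330,315,4.4,"t33.png")
E
```

```text
t 27.68 pos [0.4626 0.3952 0.1676] x [ 0.265  0.03  -0.964] z [-0.085  0.996  0.008] open 0.0189 F [ 0.3 -0.5 -0.9] q [ 0.72 -0.02  1.77 -0.16  1.18 -0.89]
plan [  3.37 -13.14 -29.05  -7.42   1.42  45.29] dist cm 32.1 ang 45.9 rows>=5.1
[0.62226736 0.11724679 0.1677117 ]
```

View pics/s33.png

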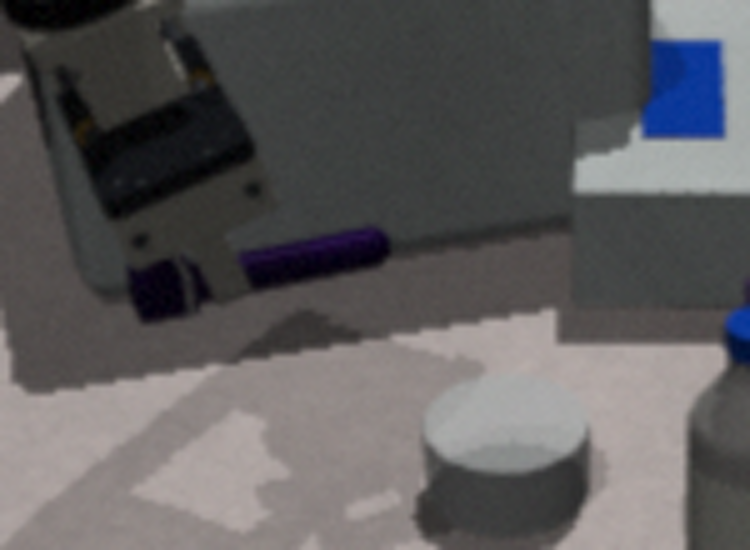

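View pics/t33.png

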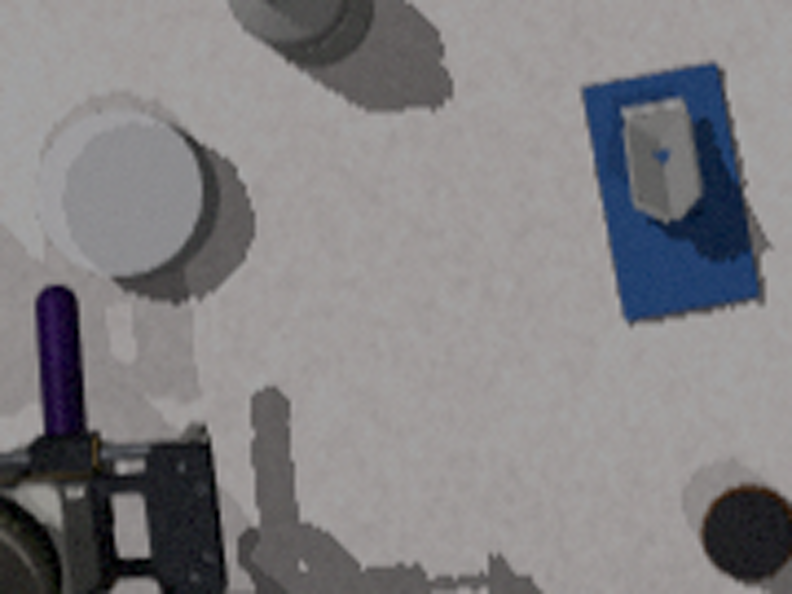

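```bash
python3 - <<'E'
from h import *
c=cam("top");s=cam("side")
T=tri(c,((57+.5)/4.4-.5+150,(286+.5)/4.4-.5+180),s,((389+.5)/5-.5+190,(243+.5)/5-.5+100))
st=robot.read_state();R=Rn.from_rotvec(st["orientation"]).as_matrix()
f=R.T@(T-st["tool_pos"])*1000
print(T,"tool frame mm",f,"expect",np.array([-4.1,0,0])-87*np.array([-.261,.965,0]),proj(c,T),proj(s,T))
print("bottle",onz(s,340,208,0),onz(c,209,173,.15))
plan([.50,.22,.20],[0,0,-1],RJ,flip=1)
E
```

```text
[0.54610223 0.40441163 0.16503087] tool frame mm [ 17.92750758 -85.54198133   4.45893396] expect [ 18.607 -83.955   0.   ] [[162.47092481 245.07524998]] [[267.80402972 148.17891083]]
bottle [0.7136397  0.32025931 0.        ] [0.70439193 0.31114559 0.15      ]
plan [ -3.2   -3.52 -17.53  -7.33  -0.86  14.92] dist cm 18.2 ang 16.6 rows>=2.9
```

Emit:
{"name": "jog_arm", "arguments": {"targets": [[-1,-1,-6,-2,0,5,1],[-2,-2,-12,-4,0,10,1],[-3,-4,-18,-6,0,17,1],[-1.5,-8,-23,-7,1,27,1],[1,-11,-26,-7.4,1.2,37,1]]}}

```text
t: 28.5
tool_pos: [0.5776, 0.1533, 0.1863]
orientation: [-1.234, 1.374, 1.573]
force: [-0.7, 1.0, 0.1]
opening: 0.0194
```

```bash
python3 - <<'E'
from h import *
show()
print(restplan(88,.0041,-.261,.06,0.012,flip=1))
E
```

```text
t 28.50 pos [0.5776 0.1533 0.1863] x [-0.301 -0.08  -0.95 ] z [-0.207  0.978 -0.017] open 0.0194 F [-0.7  1.   0.1] q [ 0.19  0.47  1.18 -0.02  1.81 -1.59]
plan [ 2.81 -3.76 -4.39 -0.62 -0.77 11.74] dist cm 6.4 ang 11.8 rows>=1.1
[0.61328258 0.11530421 0.14861982]
```

Emit:
{"name": "jog_arm", "arguments": {"targets": [[0.8,-2,-2.2,-0.3,-0.4,6,1],[1.2,-3.5,-4.4,-0.6,-0.8,11.7,1],[2.8,-3.8,-4.4,-0.6,-0.8,11.7,1],[2.8,-3.8,-4.4,-0.6,-0.8,11.7,1]]}}

```text
t: 29.0
tool_pos: [0.6118, 0.1154, 0.145]
orientation: [-1.111, 1.528, 1.729]
force: [-0.9, 0.2, -1.2]
opening: 0.0189
```

```bash
python3 - <<'E'
from h import *
show()
restplan(88,.0041,-.261,.012,0.008,flip=1)
restplan(88,.0041,-.261,.0,0.0,flip=1)
s=cam("side");crop(s,270,190,370,290,6,"s34.png")
E
```

```text
t 29.00 pos [0.6118 0.1154 0.145 ] x [-0.491 -0.105 -0.865] z [-0.211  0.978  0.001] open 0.0189 F [-0.9  0.2 -1.2] q [ 0.13  0.8   0.85 -0.05  2.02 -1.66]
plan [ 4.36  0.9  -0.04 -0.    0.06 -0.25] dist cm 4.5 ang 0.3 rows>=0.7
plan [ 5.73  0.44 -0.04 -0.    0.06 -0.25] dist cm 5.7 ang 0.3 rows>=0.9
```

View pics/s34.png

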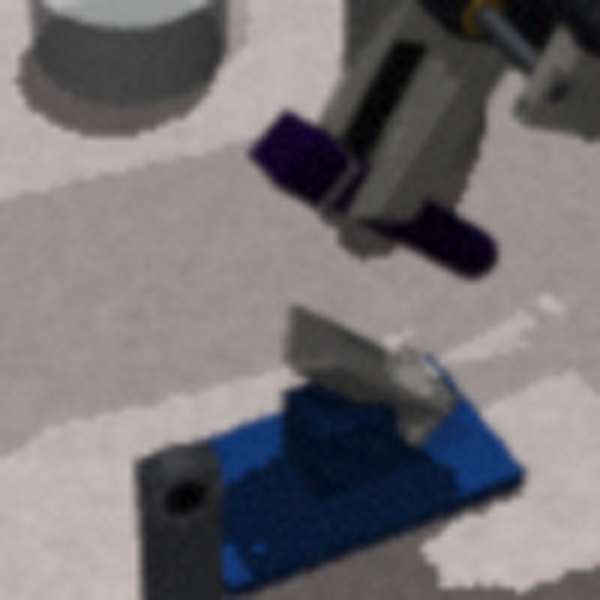

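Emit:
{"name": "jog_arm", "arguments": {"targets": [[2,0.5,0,0,0,0,1],[3.5,0.8,0,0,0,-0.2,1],[4.4,0.9,0,0,0,-0.2,1],[5.1,1.1,0,0,0,-0.2,1],[5.4,1.1,0,0,0,-0.2,1]]}}

```text
t: 29.68
tool_pos: [0.5769, 0.1084, 0.1076]
orientation: [-1.118, 1.521, 1.724]
force: [0.3, 1.1, 0.2]
opening: 0.0192
```

```bash
python3 - <<'E'
from h import *
show()
restplan(88,.0041,-.261,.0,0.0,flip=1)
s=cam("side");crop(s,270,190,370,290,6,"s35.png")
E
```

```text
t 29.68 pos [0.5769 0.1084 0.1076] x [-0.483 -0.104 -0.869] z [-0.212  0.977  0.   ] open 0.0192 F [0.3 1.1 0.2] q [ 0.13  0.71  1.05 -0.05  1.9  -1.66]
plan [ 0.71 -0.76 -0.1   0.03  0.01  0.26] dist cm 1.0 ang 0.3 rows>=0.2
```

View pics/s35.png

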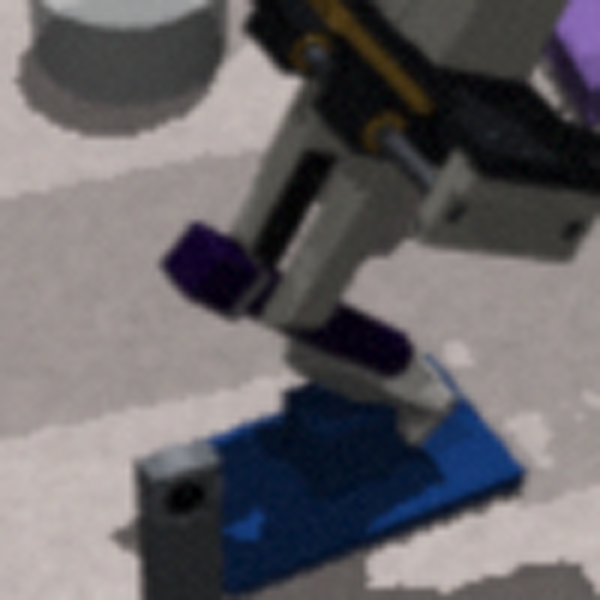

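Emit:
{"name": "jog_arm", "arguments": {"targets": [[0.3,-0.2,-0.05,0,0,0,1],[0.5,-0.5,-0.1,0,0,0,1],[0.7,-0.75,-0.1,0,0,0.2,1],[0.9,-0.8,-0.1,0,0,0.2,1]]}}

```text
t: 30.22
tool_pos: [0.58, 0.1082, 0.0958]
orientation: [-1.115, 1.523, 1.726]
force: [1.4, 1.6, 10.0]
opening: 0.0197
```

```bash
python3 - <<'E'
from h import *
show()
restplan(88,.0041,-.261,.0,0.0,flip=1)
s=cam("side");crop(s,270,190,370,290,6,"s36.png")
E
```

```text
t 30.23 pos [0.58   0.1082 0.0958] x [-0.486 -0.105 -0.868] z [-0.212  0.977  0.001] open 0.0197 F [ 1.4  1.6 10. ] q [ 0.13  0.73  1.04 -0.05  1.89 -1.66]
plan [-0.17  0.08 -0.01  0.04  0.03  0.06] dist cm 0.2 ang 0.1 rows>=0.0
```

View pics/s36.png

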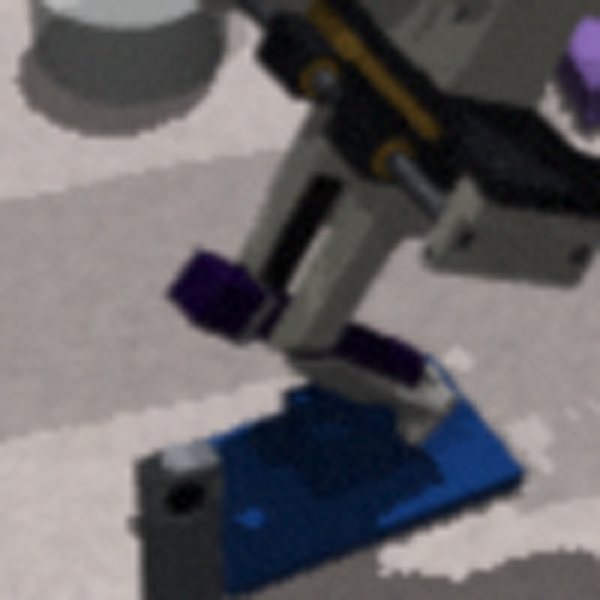

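Contact; back off slightly and release.

Emit:
{"name": "jog_arm", "arguments": {"targets": [[-0.1,0,0,0,0,0,1],[-0.15,0,0,0,0,0,0.6],[-0.15,0,0,0,0,0,0.45],[-0.15,0,0,0,0,0,0.45],[-0.15,0,0,0,0,0,0.45]]}}

```text
t: 30.9
tool_pos: [0.5806, 0.1083, 0.097]
orientation: [-1.115, 1.523, 1.726]
force: [0.1, 0.7, 0.9]
opening: 0.05
```

Emit:
{"name": "jog_arm", "arguments": {"targets": [[-4,0,0,0,0,0,0.45],[-8,0,0,0,0,0,0.4],[-12,0,0,0,0,0,0.4],[-15,0,0,0,0,-3,0.35],[-16,1,0,0,0,-12,0.35]]}}

```text
t: 31.52
tool_pos: [0.6527, 0.1235, 0.2338]
orientation: [-1.223, 1.36, 1.59]
force: [0.6, -0.1, 0.5]
opening: 0.0606
```

```bash
python3 - <<'E'
from h import *
show()
plan(RC+A*.14+np.array([0,0,.03]),-A,RJ,flip=1)
s=cam("side");overlay(s,270,200,370,290,8,"s37.png",RC-A*.065+[.001,0,-.001],A,RJ)
E
```

```text
t 31.52 pos [0.6527 0.1235 0.2338] x [-0.307 -0.065 -0.95 ] z [-0.212  0.977  0.001] open 0.0606 F [ 0.6 -0.1  0.5] q [ 0.12  0.65  0.84 -0.03  1.97 -1.67]
plan [ 6.740e+00  1.409e+01  3.000e-02 -0.000e+00  9.000e-02 -6.326e+01] dist cm 15.6 ang 63.3 rows>=5.9
```

View pics/s37.png

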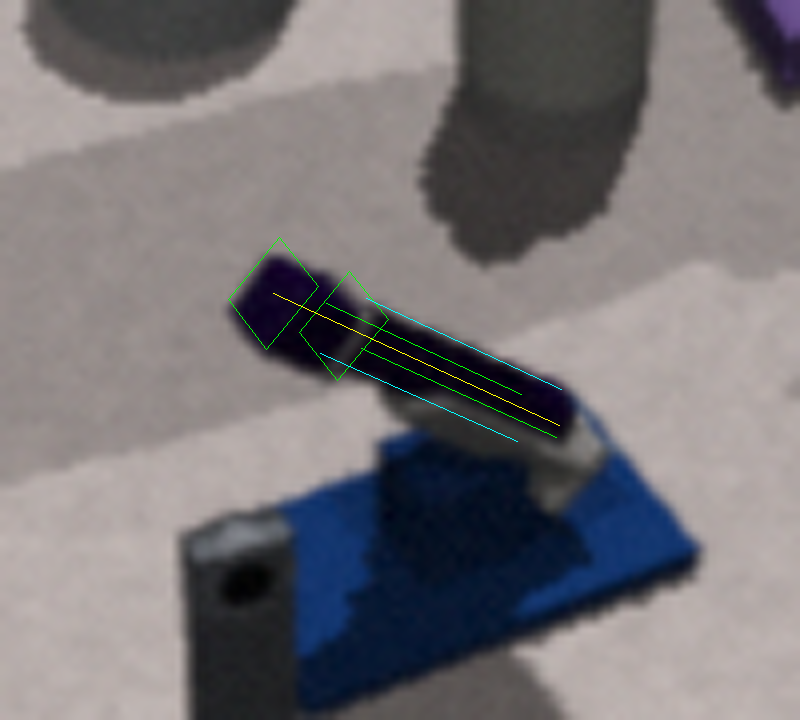

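Emit:
{"name": "jog_arm", "arguments": {"targets": [[0,2.5,0,0,0,-10,0.35],[0.8,5.5,0,0,0,-20,0.35],[2,8.5,0,0,0,-31,0.35],[3.5,11,0,0,0,-41,0.35],[5,13,0,0,0,-52,0.35]]}}

```text
t: 32.2
tool_pos: [0.5217, 0.0958, 0.239]
orientation: [-1.469, 0.828, 1.128]
force: [0.9, 0.3, 1.4]
opening: 0.0611
```

```bash
python3 - <<'E'
from h import *
show()
plan(RC+A*.11,-A,RJ,flip=1)
s=cam("side");crop(s,230,150,370,290,5,"s38.png")
E
```

```text
t 32.20 pos [0.5217 0.0958 0.239 ] x [ 0.314  0.072 -0.947] z [-0.214  0.977  0.004] open 0.0611 F [0.9 0.3 1.4] q [ 0.04 -0.41  1.98  0.06  1.25 -1.75]
plan [  7.22   2.43  -0.06   0.03   0.26 -26.21] dist cm 7.6 ang 26.2 rows>=2.4
```

View pics/s38.png

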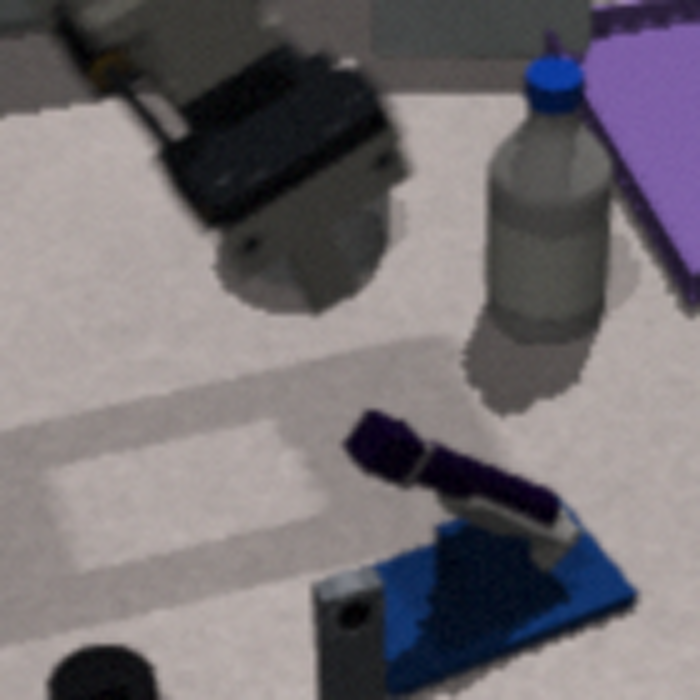

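Emit:
{"name": "jog_arm", "arguments": {"targets": [[2,0.5,-0.05,0,0,-8,0.4],[4,1.2,-0.05,0,0.1,-16,0.4],[6,2,-0.05,0,0.2,-21,0.4],[7,2.4,-0.05,0,0.2,-24,0.4]]}}

```text
t: 32.75
tool_pos: [0.5239, 0.0969, 0.1628]
orientation: [-1.551, 0.501, 0.822]
force: [0.5, -0.2, -0.8]
opening: 0.0557
```

```bash
python3 - <<'E'
from h import *
show()
plan(RC+A*.031+[.001,0,-.0015],-A,RJ,flip=1)
E
```

```text
t 32.75 pos [0.5239 0.0969 0.1628] x [ 0.652  0.144 -0.744] z [-0.214  0.977  0.002] open 0.0557 F [ 0.5 -0.2 -0.8] q [-0.03 -0.8   2.5   0.25  0.74 -1.94]
plan [ 7.92 -0.24 -0.13  0.02  0.18 -3.11] dist cm 7.9 ang 3.1 rows>=1.3
```

Emit:
{"name": "jog_arm", "arguments": {"targets": [[2,0,0,0,0,0,0.4],[4,-0.1,-0.1,0,0.1,-1,0.4],[6,-0.2,-0.1,0,0.2,-2.5,0.4],[7,-0.2,-0.1,0,0.2,-3,0.4],[7,-0.2,-0.1,0,0.2,-3,0.4]]}}

```text
t: 33.38
tool_pos: [0.5707, 0.1066, 0.111]
orientation: [-1.559, 0.462, 0.782]
force: [-0.3, -0.6, -0.0]
opening: 0.0563
```

```bash
python3 - <<'E'
from h import *
show()
plan(RC+A*.031+[.001,0,-.0015],-A,RJ,flip=1)
s=cam("side");crop(s,270,190,370,290,6,"s39.png")
E
```

```text
t 33.38 pos [0.5707 0.1066 0.111 ] x [ 0.688  0.149 -0.71 ] z [-0.212  0.977  0.   ] open 0.0563 F [-0.3 -0.6 -0. ] q [-0.   -0.51  2.46  0.36  0.45 -2.05]
plan [ 0.88 -0.1  -0.07  0.02  0.04 -0.27] dist cm 0.9 ang 0.3 rows>=0.1
```

View pics/s39.png

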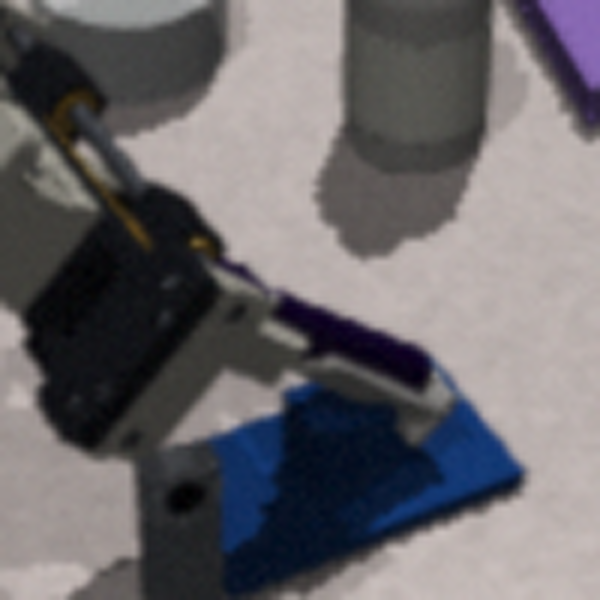

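Emit:
{"name": "jog_arm", "arguments": {"targets": [[0.5,-0.1,-0.05,0,0,0,0.4],[0.85,-0.1,-0.05,0,0,0,0.5],[0.85,-0.1,-0.05,0,0,0,1],[0.85,-0.1,-0.05,0,0,0,1],[0.85,-0.1,-0.05,0,0,0,1]], "squeeze": 25}}

```text
t: 34.05
tool_pos: [0.5776, 0.1075, 0.1065]
orientation: [-1.559, 0.461, 0.781]
force: [0.5, 1.5, -0.3]
opening: 0.0219
```

Emit:
{"name": "jog_arm", "arguments": {"targets": [[0,0,0,0,0,0,1],[0,0,0,0,0,0,1],[0,0,0,0,0,0,1]]}}

```text
t: 34.42
tool_pos: [0.5776, 0.1075, 0.1066]
orientation: [-1.559, 0.461, 0.781]
force: [-0.1, 1.2, 0.1]
opening: 0.0218
```

Emit:
{"name": "jog_arm", "arguments": {"targets": [[0,-1,0,0,0,0,1],[0,-3,0,0,0,0,1],[0,-6,0,0,0,0,1],[-1,-9,0,0,0,0,1],[-4,-13,0,0,0,8,1]]}}

```text
t: 35.05
tool_pos: [0.6345, 0.1205, 0.217]
orientation: [-1.533, 0.589, 0.901]
force: [1.5, 1.7, -1.0]
opening: 0.022
```

```bash
python3 - <<'E'
from h import *
show()
plan([.575,.08,.31],[.05,.01,-1],[-.1,.98,0],flip=1)
s=cam("side");crop(s,230,130,370,270,5,"s40.png")
E
```

```text
t 35.05 pos [0.6345 0.1205 0.217 ] x [ 0.571  0.125 -0.811] z [-0.211  0.978  0.002] open 0.0220 F [ 1.5  1.7 -1. ] q [ 0.05 -0.32  2.04  0.13  0.8  -1.79]
plan [-1.145e+01 -3.000e-02 -2.680e+00  6.100e+00  1.970e+00  3.284e+01] dist cm 11.8 ang 33.5 rows>=3.1
```

View pics/s40.png

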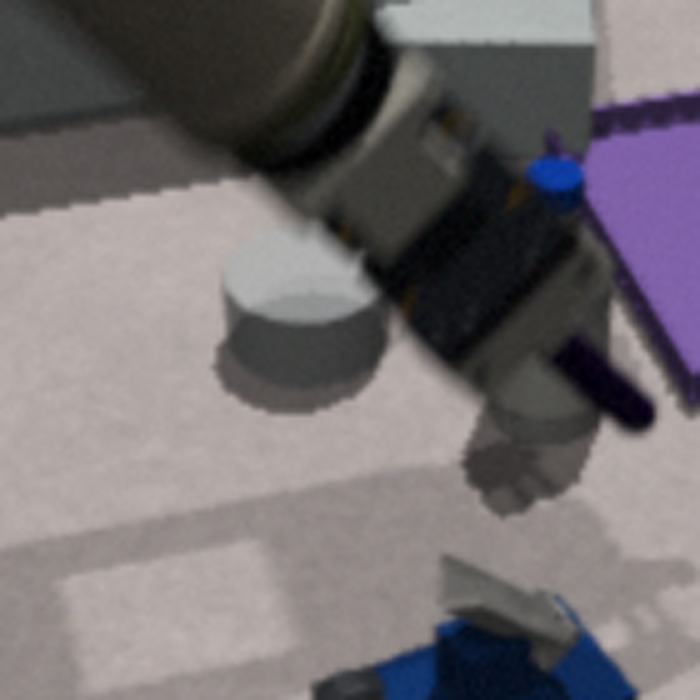

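Emit:
{"name": "jog_arm", "arguments": {"targets": [[-3,-0.5,-0.5,1,0,9,1],[-6,-0.5,-1.2,3,1,18,1],[-9,-0.2,-2,5,1.3,27,1],[-11.5,0,-2.7,6,2,32.8,1]]}}

```text
t: 35.6
tool_pos: [0.5824, 0.0795, 0.3324]
orientation: [-1.309, 1.109, 1.237]
force: [0.8, 0.8, -1.3]
opening: 0.0216
```

```bash
python3 - <<'E'
from h import *
show()
plan([*DARK,.31],[0,0,-1],CX,flip=1)
E
```

```text
t 35.60 pos [0.5824 0.0795 0.3324] x [ 0.063  0.007 -0.998] z [-0.101  0.995  0.001] open 0.0216 F [ 0.8  0.8 -1.3] q [ 0.05  0.01  1.41  0.    1.66 -1.63]
plan [  1.71   8.   -20.52  91.54   2.97   2.8 ] dist cm 22.1 ang 91.6 rows>=8.6
```

Emit:
{"name": "jog_arm", "arguments": {"targets": [[0,1,-4,10,0.5,0.5,1],[0,2,-8,20,1,1,1],[0.5,3,-11,31,1.2,1.2,1],[0.8,4,-14,41,1.5,1.5,1],[1.2,5.5,-17,51,1.8,1.8,1]]}}

```text
t: 36.22
tool_pos: [0.5467, -0.0964, 0.3171]
orientation: [-0.621, 1.463, 0.588]
force: [0.0, 0.0, -0.4]
opening: 0.0221
```

```bash
python3 - <<'E'
from h import *
show()
plan([*DARK,.31],[0,0,-1],CX,flip=1)
E
```

```text
t 36.23 pos [ 0.5467 -0.0964  0.3171] x [ 0.027 -0.011 -1.   ] z [0.714 0.7   0.012] open 0.0221 F [ 0.   0.  -0.4] q [-0.26 -0.04  1.49 -0.    1.67 -1.04]
plan [ 0.69 -1.03 -4.11 40.21  1.19  1.27] dist cm 4.3 ang 40.2 rows>=3.8
```

Emit:
{"name": "jog_arm", "arguments": {"targets": [[0,-0.3,-1.5,10,0.3,0.3,1],[0.2,-0.7,-3,20,0.6,0.6,1],[0.5,-1,-4.1,31,1,1,1],[0.7,-1,-4.1,40.2,1.2,1.3,1],[0.7,-1,-4.1,40.2,1.2,1.3,1]]}}

```text
t: 36.85
tool_pos: [0.5254, -0.1328, 0.31]
orientation: [-0.059, 1.569, 0.058]
force: [0.9, 0.5, -1.3]
opening: 0.0216
```

```bash
python3 - <<'E'
from h import *
show()
plan([.5237,-.1328,.19],[0,0,-1],CX,flip=1)
s=cam("side")
st=robot.read_state();R=Rn.from_rotvec(st["orientation"]).as_matrix();p=st["tool_pos"];x=R[:,0]
overlay(s,240,170,380,360,3.1,"s41.png",p+x*.095,-x,R[:,2])
E
```

```text
t 36.85 pos [ 0.5254 -0.1328  0.31  ] x [ 0.001 -0.    -1.   ] z [0.997 0.074 0.001] open 0.0216 F [ 0.9  0.5 -1.3] q [-0.34 -0.05  1.51  0.    1.68 -0.42]
plan [ 1.2e+01  1.0e-02 -1.9e-01  5.0e-02  8.0e-02  1.0e-02] dist cm 12.0 ang 0.1 rows>=1.9
```

View pics/s41.png

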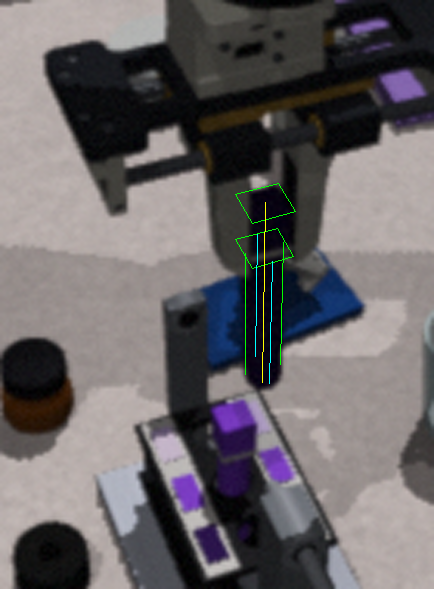

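Emit:
{"name": "jog_arm", "arguments": {"targets": [[3,0,-0.15,0,0,0,1],[7,0,-0.15,0,0,0,1],[10,0,-0.15,0,0,0,1],[11.7,0,-0.15,0,0,0,1],[11.7,0,-0.15,0,0,0,1]]}}

```text
t: 37.52
tool_pos: [0.5236, -0.1324, 0.1922]
orientation: [-0.062, 1.57, 0.062]
force: [-0.3, 0.1, 0.1]
opening: 0.0218
```

```bash
python3 - <<'E'
from h import *
show()
plan([.5239,-.1331,.18],[0,0,-1],CX,flip=1)
c=cam("top");s=cam("side");crop(s,265,260,365,360,7,"s42.png")
E
```

```text
t 37.52 pos [ 0.5236 -0.1324  0.1922] x [-0.  0. -1.] z [ 0.997  0.079 -0.   ] open 0.0218 F [-0.3  0.1  0.1] q [-0.34 -0.02  1.69  0.    1.47 -0.42]
plan [ 1.22 -0.07  0.03  0.32 -0.01 -0.02] dist cm 1.2 ang 0.3 rows>=0.2
```

View pics/s42.png

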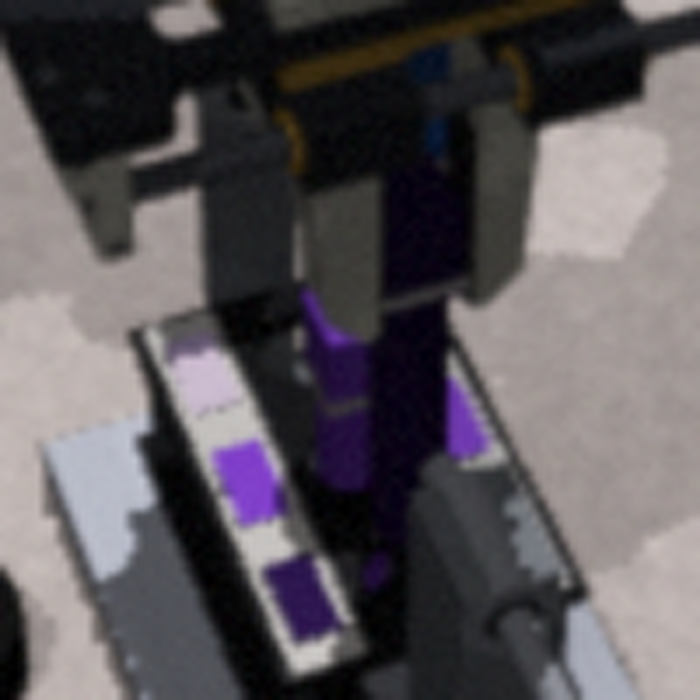

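Emit:
{"name": "jog_arm", "arguments": {"targets": [[0.5,-0.07,0.03,0,0,0,1],[1,-0.07,0.03,0,0,0,1],[1.6,-0.07,0.03,0,0,0,1],[2.2,-0.07,0.03,0,0,0,1],[2.8,-0.07,0.03,0,0,0,1]]}}

```text
t: 38.25
tool_pos: [0.5249, -0.1336, 0.1659]
orientation: [-0.062, 1.568, 0.061]
force: [-1.1, -0.8, 0.3]
opening: 0.0221
```

```bash
python3 - <<'E'
from h import *
show()
s=cam("side");crop(s,265,260,365,360,7,"s43.png")
E
```

```text
t 38.25 pos [ 0.5249 -0.1336  0.1659] x [ 0.002 -0.001 -1.   ] z [0.997 0.078 0.002] open 0.0221 F [-1.1 -0.8  0.3] q [-0.34  0.    1.72  0.    1.42 -0.42]
```

View pics/s43.png

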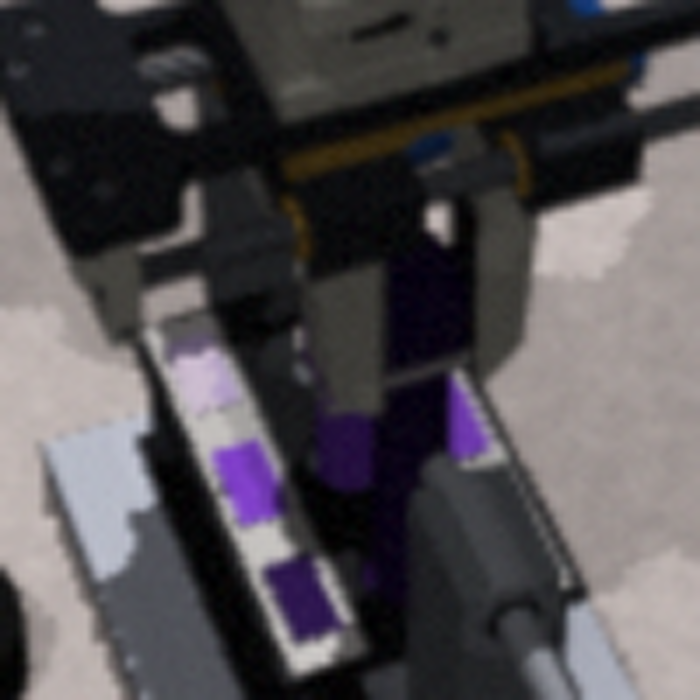

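Emit:
{"name": "jog_arm", "arguments": {"targets": [[0.7,0,-0.05,0,0,0,1],[1.4,0,-0.05,0,0,0,1],[2.1,0,-0.05,0,0,0,1],[2.8,0,-0.05,0,0,0,1],[3.5,0,-0.05,0,0,0,1]]}}

```text
t: 38.92
tool_pos: [0.5241, -0.1334, 0.1295]
orientation: [-0.062, 1.569, 0.061]
force: [0.6, -0.6, -0.5]
opening: 0.0219
```

Emit:
{"name": "jog_arm", "arguments": {"targets": [[0.5,0,0,0,0,0,1],[1,0,0,0,0,0,1],[1.5,0,0,0,0,0,1],[2,0,0,0,0,0,1],[2.1,0,0,0,0,0,1]]}}

```text
t: 39.55
tool_pos: [0.5239, -0.1334, 0.108]
orientation: [-0.062, 1.569, 0.061]
force: [0.3, -0.0, 0.6]
opening: 0.0219
```

```bash
python3 - <<'E'
from h import *
show()
E
```

```text
t 39.55 pos [ 0.5239 -0.1334  0.108 ] x [ 0.001 -0.    -1.   ] z [0.997 0.078 0.001] open 0.0219 F [ 0.3 -0.   0.6] q [-0.34  0.05  1.78  0.    1.31 -0.42]
```

Emit:
{"name": "jog_arm", "arguments": {"targets": [[0.15,0,0,0,0,0,1],[0.3,0,0,0,0,0,1],[0.4,0,0,0,0,0,1]]}}

```text
t: 39.92
tool_pos: [0.525, -0.1341, 0.1069]
orientation: [-0.063, 1.567, 0.06]
force: [-6.4, 0.7, 21.4]
opening: 0.0222
```

Emit:
{"name": "jog_arm", "arguments": {"targets": [[-0.2,0,0,0,0,0,1],[-0.2,0,0,0,0,0,0.6],[-0.2,0,0,0,0,0,0.45],[-0.2,0,0,0,0,0,0.45],[-3,0,0,0,0,0,0.45]]}}

```text
t: 40.55
tool_pos: [0.5229, -0.1333, 0.1344]
orientation: [-0.061, 1.572, 0.062]
force: [0.5, -0.7, -0.1]
opening: 0.0508
```

Emit:
{"name": "jog_arm", "arguments": {"targets": [[-5,0,0,0,0,0,0.45],[-9,0,0,0,0,0,0.45],[-14,0,0,0,0,0,0.4],[-14,-5,0,0,0,0,0.4],[-14,-9,0,0,0,0,0.4]]}}

```text
t: 41.18
tool_pos: [0.5308, -0.2243, 0.2754]
orientation: [-0.063, 1.57, 0.062]
force: [-0.5, 0.0, -1.3]
opening: 0.056
```

```bash
python3 - <<'E'
from h import *
show()
plan([.5437,-.388,.28],[0,0,-1],CX,flip=1)
c=cam("top");s=cam("side");overlay(s,265,260,365,360,7,"s44.png",np.array([.5242,-.1332,.012]),UP,CX);crop(c,340,210,470,300,6,"t44.png")
cv2.imwrite("pics/s44f.png",s["frame"][:,:,::-1])
E
```

```text
t 41.17 pos [ 0.5308 -0.2243  0.2754] x [-0.    -0.001 -1.   ] z [ 0.997  0.079 -0.   ] open 0.0560 F [-0.5  0.  -1.3] q [-0.49  0.05  1.47 -0.    1.62 -0.57]
plan [-4.500e-01 -1.642e+01 -1.000e-02  3.300e-01 -1.000e-02  4.000e-02] dist cm 16.4 ang 0.3 rows>=2.6
```

View pics/s44.png

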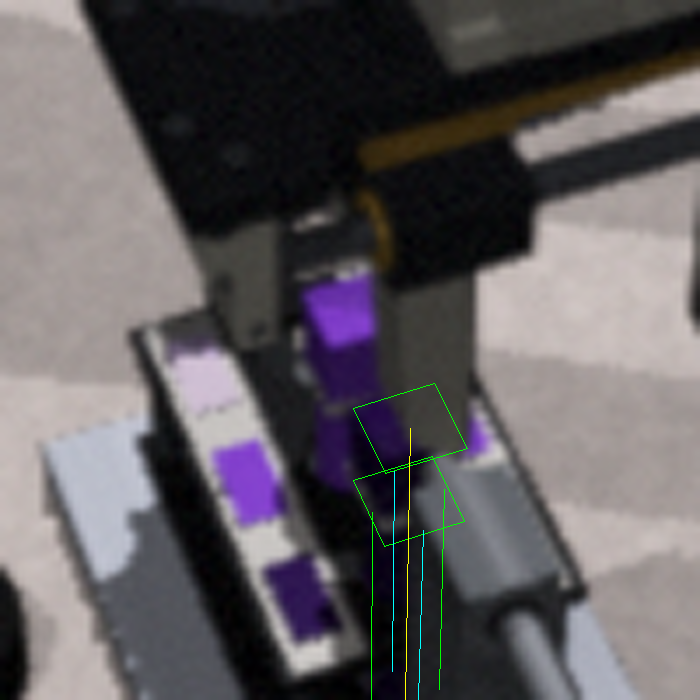

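View pics/t44.png

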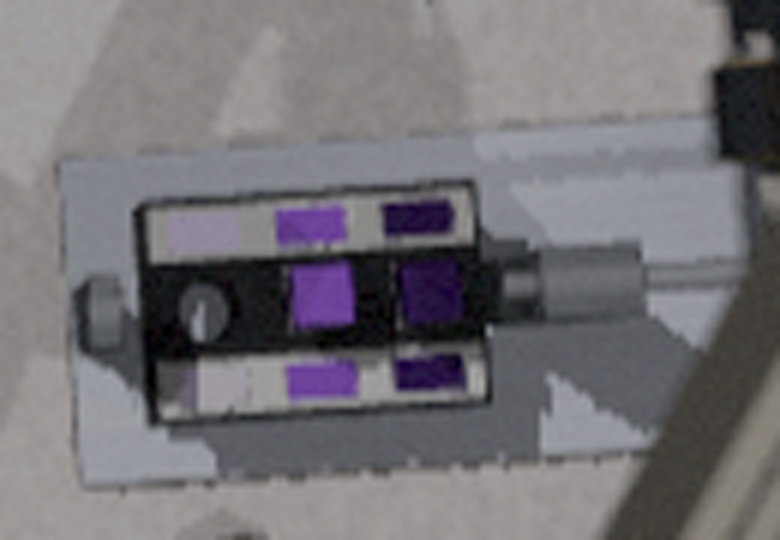

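View pics/s44f.png

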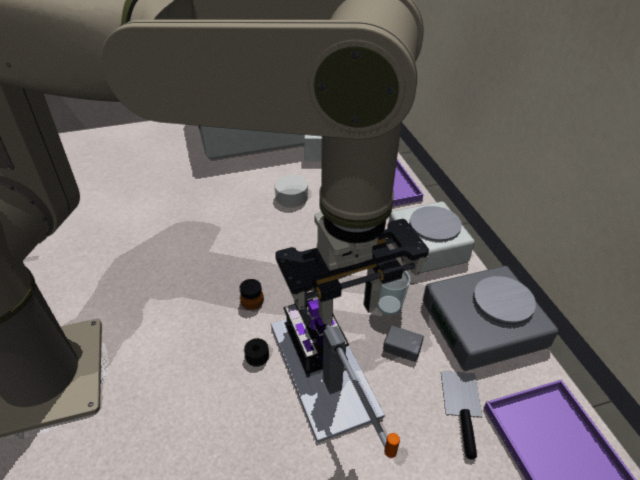

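Emit:
{"name": "jog_arm", "arguments": {"targets": [[0,-6,0,0,0,0,0.4],[0,-12,0,0,0,0,0.4],[0,-16.4,0,0.3,0,0,0.4],[0,-16.4,0,0.3,0,0,0.4]]}}

```text
t: 41.78
tool_pos: [0.5413, -0.3922, 0.2721]
orientation: [-0.052, 1.575, 0.053]
force: [0.0, 0.3, -0.7]
opening: 0.0561
```

```bash
python3 - <<'E'
from h import *
show()
c=cam("top");s=cam("side")
h=cv2.cvtColor(c["frame"],cv2.COLOR_RGB2HSV);kb=((h[...,0]<15)&(h[...,1]>150)&(h[...,2]>90))
ys,xs=np.where(kb[220:280,500:570]);
if len(xs): print("knob",len(xs),onz(c,xs.mean()+500,ys.mean()+220,.19))
plan([.5434,-.388,.165],[0,0,-1],CX,flip=1)
cv2.imwrite("pics/t45.png",c["frame"][:,:,::-1]);overlay(s,265,260,365,360,7,"s45.png",np.array([.5242,-.1332,.012]),UP,CX)
E
```

```text
t 41.77 pos [ 0.5413 -0.3922  0.2721] x [-0.004  0.    -1.   ] z [ 0.998  0.067 -0.004] open 0.0561 F [ 0.   0.3 -0.7] q [-0.7   0.31  1.19 -0.    1.65 -0.77]
knob 46 [ 0.54547889 -0.38714763  0.19      ]
plan [10.81  0.12  0.17 -0.23 -0.19 -0.06] dist cm 10.8 ang 0.3 rows>=1.7
```

View pics/t45.png

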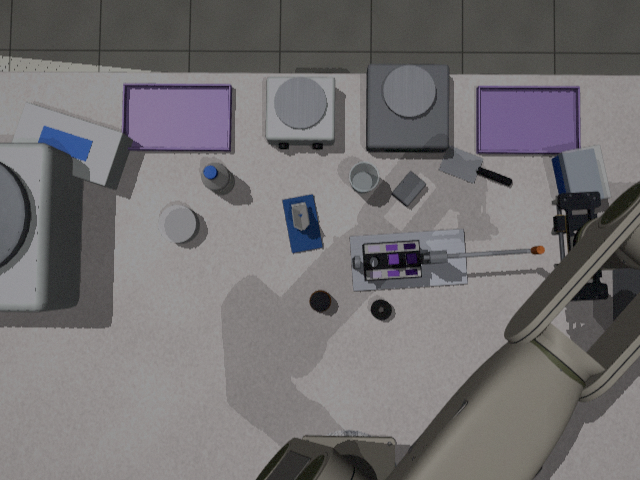

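View pics/s45.png

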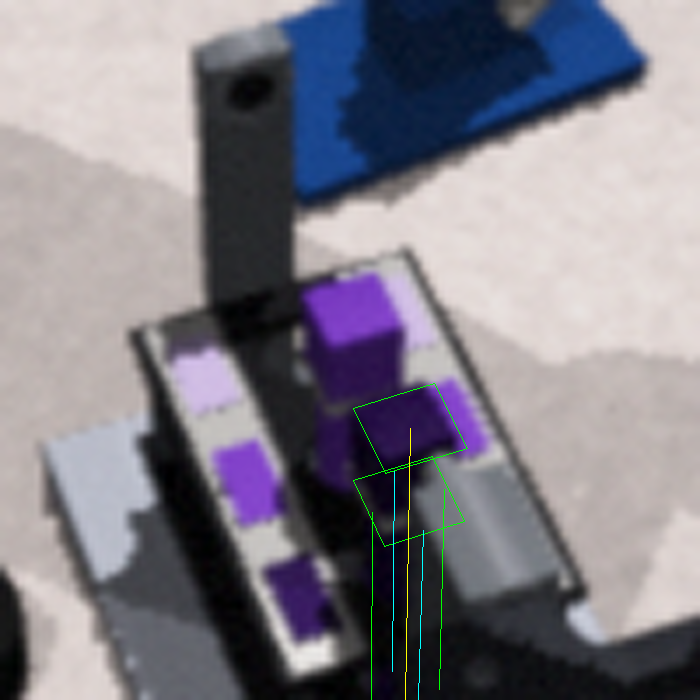

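Emit:
{"name": "jog_arm", "arguments": {"targets": [[5,0.1,0.2,-0.2,-0.2,0,0.4],[10,0.1,0.2,-0.2,-0.2,0,0.4],[10.8,0.2,0.2,-0.2,-0.2,0,0.5],[10.8,0.2,0.2,-0.2,-0.2,0,1],[10.8,0.2,0.2,-0.2,-0.2,0,1]], "squeeze": 20}}

```text
t: 42.5
tool_pos: [0.5452, -0.3878, 0.1687]
orientation: [-0.059, 1.566, 0.056]
force: [0.8, 0.3, 0.4]
opening: 0.0313
```

Emit:
{"name": "jog_arm", "arguments": {"targets": [[0,0,0,0,0,0,1],[0,0,0,0,0,0,1],[0,0,0,0,0,0,1],[0,0,0,0,0,0,1]]}}

```text
t: 43.0
tool_pos: [0.5435, -0.3886, 0.1705]
orientation: [-0.059, 1.569, 0.055]
force: [-10.7, 1.8, 4.7]
opening: 0.0172
```

```bash
python3 - <<'E'
from h import *
show()
p=robot.read_state()["tool_pos"]
plan(p+CY*.145,[0,0,-1],CX,flip=1)
E
```

```text
t 43.00 pos [ 0.5435 -0.3886  0.1705] x [ 0.001 -0.003 -1.   ] z [0.997 0.073 0.001] open 0.0172 F [-10.7   1.8   4.7] q [-0.7   0.33  1.34 -0.    1.46 -0.77]
plan [-4.00e-02  1.45e+01 -1.00e-02 -5.00e-02  7.00e-02  1.70e-01] dist cm 14.5 ang 0.2 rows>=2.3
```

Emit:
{"name": "jog_arm", "arguments": {"targets": [[0,2.5,-0.1,0,0,0,1],[0,5.5,-0.1,0,0,0,1],[0,8.5,-0.1,0,0,0,1],[0,11.5,-0.1,0,0,0,1],[0,13.5,-0.1,0,0,0,1]]}}

```text
t: 43.62
tool_pos: [0.5328, -0.2533, 0.1706]
orientation: [-0.06, 1.568, 0.054]
force: [1.0, -2.2, -4.7]
opening: 0.0173
```

```bash
python3 - <<'E'
from h import *
show()
plan([.5435-.0107,-.3875+.1446,.1705],[0,0,-1],CX,flip=1)
s=cam("side");crop(s,250,230,400,440,2.8,"s46.png")
E
```

```text
t 43.62 pos [ 0.5328 -0.2533  0.1706] x [ 0.002 -0.004 -1.   ] z [0.997 0.073 0.002] open 0.0173 F [ 1.  -2.2 -4.7] q [-0.53  0.13  1.58 -0.    1.43 -0.6 ]
plan [ 0.    1.04  0.08 -0.04  0.1   0.22] dist cm 1.0 ang 0.2 rows>=0.2
```

View pics/s46.png

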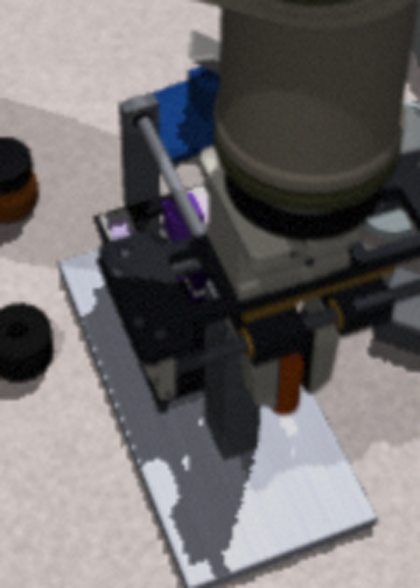

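Emit:
{"name": "jog_arm", "arguments": {"targets": [[0,0.6,0,0,0,0,1],[0,1.1,0.05,0,0,0,1],[0,1.5,0.05,0,0,0,1],[0,1.7,0.05,0,0,0,1]]}}

```text
t: 44.18
tool_pos: [0.5318, -0.24, 0.1713]
orientation: [-0.064, 1.568, 0.047]
force: [-0.0, -22.6, -6.7]
opening: 0.0177
```

```bash
python3 - <<'E'
from h import *
show()
E
```

```text
t 44.17 pos [ 0.5318 -0.24    0.1713] x [ 0.002 -0.011 -1.   ] z [0.998 0.07  0.002] open 0.0177 F [ -0.  -22.6  -6.7] q [-0.51  0.11  1.6  -0.01  1.43 -0.58]
```

Emit:
{"name": "jog_arm", "arguments": {"targets": [[0,-0.2,0,0,0,0,1],[0,-0.2,0,0,0,0,0.5],[0,-0.2,0,0,0,0,0.4],[0,-0.2,0,0,0,0,0.4],[-4,-0.2,0,0,0,0,0.4]]}}

```text
t: 44.8
tool_pos: [0.5299, -0.2402, 0.208]
orientation: [-0.061, 1.574, 0.05]
force: [0.7, -0.6, 0.7]
opening: 0.0522
```

Emit:
{"name": "jog_arm", "arguments": {"targets": [[-4,0,0,0,0,0,0.4],[-8,0,0,0,0,0,0.4],[-8,-7,0,0,0,0,0.4],[-8,-14,-4,0,0,0,0.4],[-8,-20,-8,0,0,0,0.4]]}}

```text
t: 45.42
tool_pos: [0.4804, -0.4158, 0.2897]
orientation: [-0.063, 1.573, 0.051]
force: [0.6, 0.5, 0.1]
opening: 0.0557
```

```bash
python3 - <<'E'
from h import *
show()
c=cam("top");s=cam("side")
cv2.imwrite("pics/s47f.png",s["frame"][:,:,::-1]);crop(c,340,210,500,300,5,"t47.png");crop(s,265,240,385,400,3.7,"s47.png")
h=cv2.cvtColor(c["frame"],cv2.COLOR_RGB2HSV);kb=((h[...,0]<15)&(h[...,1]>150)&(h[...,2]>90))
ys,xs=np.where(kb[220:280,450:570])
if len(xs):
    K=onz(c,xs.mean()+450,ys.mean()+220,.19);print("knob",K,(K[:2]-MID)@CY[:2])
E
```

```text
t 45.42 pos [ 0.4804 -0.4158  0.2897] x [-0.003 -0.008 -1.   ] z [ 0.997  0.072 -0.004] open 0.0557 F [0.6 0.5 0.1] q [-0.79  0.21  1.28 -0.01  1.66 -0.86]
knob [ 0.5341129  -0.24574214  0.19      ] -0.1531415478638382
```

View pics/s47f.png

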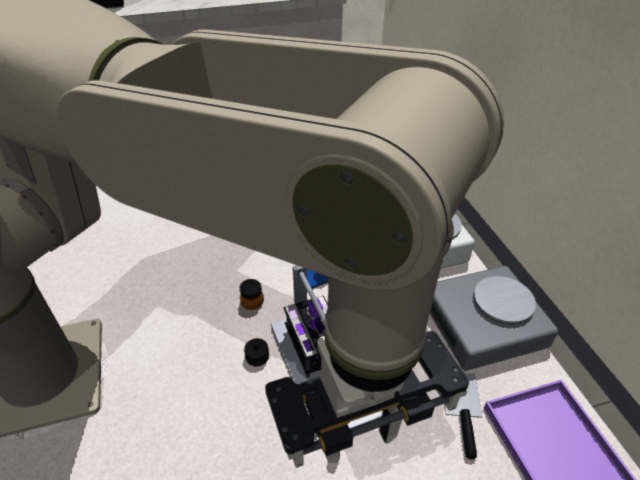

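View pics/t47.png

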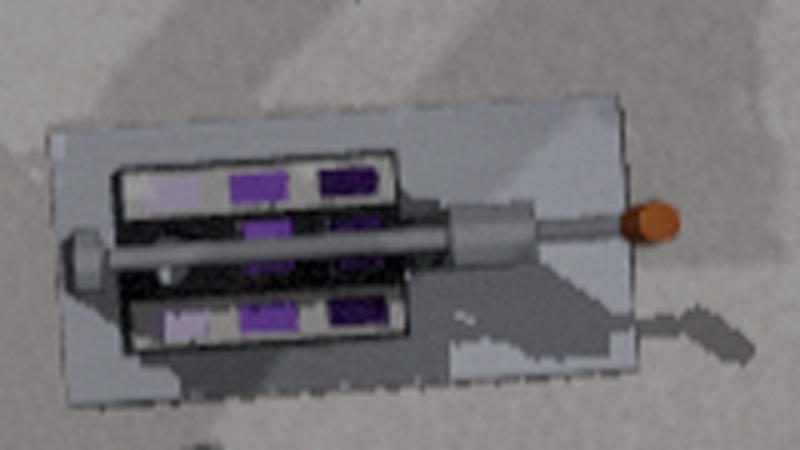

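View pics/s47.png

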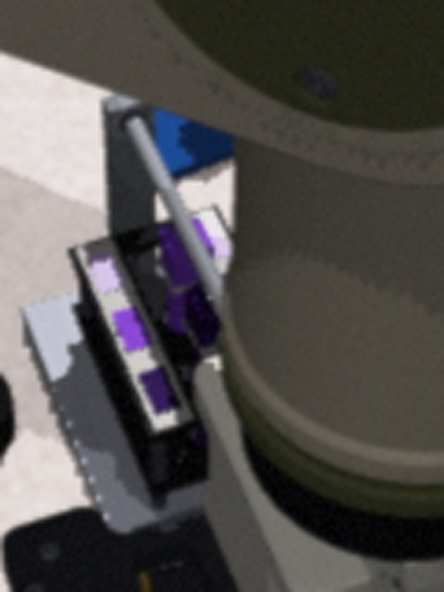

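```bash
python3 - <<'E'
from h import *
plan([.5367,-.295,.25],[0,0,-1],CX,flip=1)
plan([.5367,-.295,.168],[0,0,-1],CX,flip=1)
E
```

```text
plan [ 3.78 12.08  6.77 -0.48 -0.33  0.48] dist cm 14.4 ang 0.8 rows>=2.3
plan [11.98 12.15  6.82 -0.48 -0.33  0.48] dist cm 18.4 ang 0.8 rows>=2.9
```

Emit:
{"name": "jog_arm", "arguments": {"targets": [[0,3,2,0,0,0,1],[0,6,3.5,0,0,0,1],[0,9,5,-0.5,-0.3,0.5,1],[0,12,6.8,-0.5,-0.3,0.5,1],[0,12,6.8,-0.5,-0.3,0.5,1]], "squeeze": 10}}

```text
t: 46.15
tool_pos: [0.5386, -0.2925, 0.2882]
orientation: [-0.06, 1.57, 0.062]
force: [0.1, -0.2, -0.5]
opening: 0.0104
```

```bash
python3 - <<'E'
from h import *
show()
plan([.5367,-.295,.168],[0,0,-1],CX,flip=1)
E
```

```text
t 46.15 pos [ 0.5386 -0.2925  0.2882] x [ 0.     0.001 -1.   ] z [0.997 0.078 0.   ] open 0.0104 F [ 0.1 -0.2 -0.5] q [-0.58  0.15  1.34  0.    1.65 -0.66]
plan [12.02 -0.24 -0.21  0.23  0.02 -0.04] dist cm 12.0 ang 0.2 rows>=1.9
```

Emit:
{"name": "jog_arm", "arguments": {"targets": [[4,-0.5,-0.2,0,0,0,1],[8,-0.5,-0.2,0,0,0,1],[12,-0.3,-0.2,0.2,0,0,1],[12,-0.3,-0.2,0.2,0,0,1],[12,-0.3,-0.2,0.2,0,0,1]]}}

```text
t: 46.78
tool_pos: [0.5374, -0.2963, 0.1701]
orientation: [-0.058, 1.568, 0.058]
force: [-0.6, 0.1, 0.8]
opening: 0.0005
```

```bash
python3 - <<'E'
from h import *
show()
c=cam("top");s=cam("side");crop(s,300,280,440,460,3.3,"s48.png");crop(c,420,200,540,300,5,"t48.png")
E
```

```text
t 46.77 pos [ 0.5374 -0.2963  0.1701] x [ 0.002 -0.    -1.   ] z [0.997 0.074 0.002] open 0.0005 F [-0.6  0.1  0.8] q [-0.59  0.19  1.51  0.    1.44 -0.66]
```

View pics/s48.png

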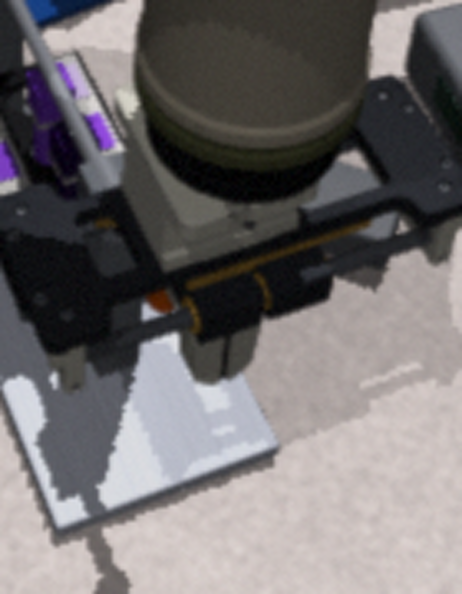

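Emit:
{"name": "jog_arm", "arguments": {"targets": [[0,1.5,0,0,0,0,1],[0,2.8,-0.05,0,0,0,1],[0,3.4,-0.1,0,0,0,1],[0,3.8,-0.1,0,0,0,1],[0,4.1,-0.1,0,0,0,1]]}}

```text
t: 47.5
tool_pos: [0.5346, -0.2598, 0.172]
orientation: [-0.065, 1.564, 0.049]
force: [4.4, -24.0, -5.2]
opening: 0.0005
```

Firm against the end stop (24 N). Retreat away from the knob and verify.

Emit:
{"name": "jog_arm", "arguments": {"targets": [[0,-1,0,0,0,0,1],[0,-3,0,0,0,0,1],[-4,-6,0,0,0,0,1],[-9,-10,-2,0,0,0,0.8],[-13,-14,-6,0,0,0,0.5]]}}

```text
t: 48.12
tool_pos: [0.49, -0.3973, 0.298]
orientation: [-0.066, 1.563, 0.05]
force: [0.9, -1.4, -0.3]
opening: 0.016
```

Emit:
{"name": "jog_arm", "arguments": {"targets": [[0,-5,-4,0,0,0,0.4],[0,-10,-9,0,0,0,0.4],[0,-14,-14,0,0,0,0.4],[0,-18,-19,0,0,0,0.4],[0,-20,-23,0,0,0,0.4]]}}

```text
t: 48.75
tool_pos: [0.2731, -0.6156, 0.298]
orientation: [-0.065, 1.563, 0.051]
force: [0.2, -0.1, 0.2]
opening: 0.0556
```

```bash
python3 - <<'E'
from h import *
show()
c=cam("top");s=cam("side")
cv2.imwrite("pics/s49f.png",s["frame"][:,:,::-1]);cv2.imwrite("pics/t49f.png",c["frame"][:,:,::-1]);crop(s,265,240,385,400,3.7,"s49.png")
h=cv2.cvtColor(c["frame"],cv2.COLOR_RGB2HSV);kb=((h[...,0]<15)&(h[...,1]>150)&(h[...,2]>90))
ys,xs=np.where(kb[220:280,450:570])
if len(xs):
    K=onz(c,xs.mean()+450,ys.mean()+220,.19);print("knob",K,(K[:2]-MID)@CY[:2])
E
```

```text
t 48.75 pos [ 0.2731 -0.6156  0.298 ] x [ 0.007 -0.009 -1.   ] z [0.997 0.074 0.006] open 0.0556 F [ 0.2 -0.1  0.2] q [-1.23  0.3   1.15  0.    1.68 -1.3 ]
knob [ 0.53397982 -0.24215378  0.19      ] -0.14955310448869172
```

View pics/s49f.png

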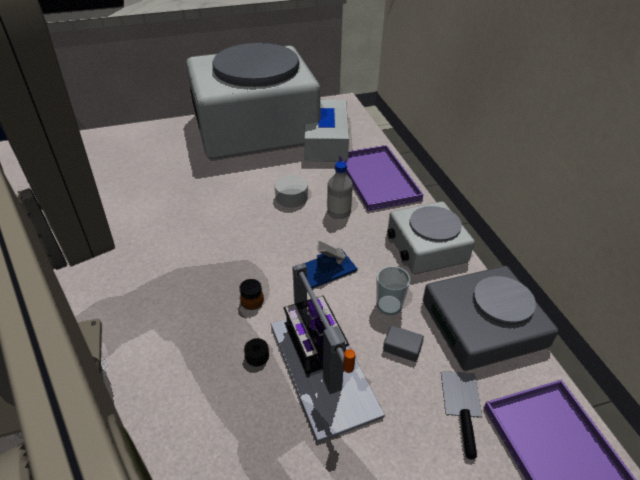

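View pics/s49.png

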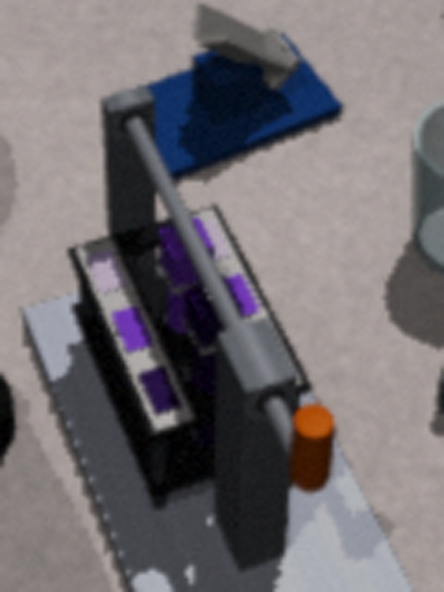

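View pics/t49f.png

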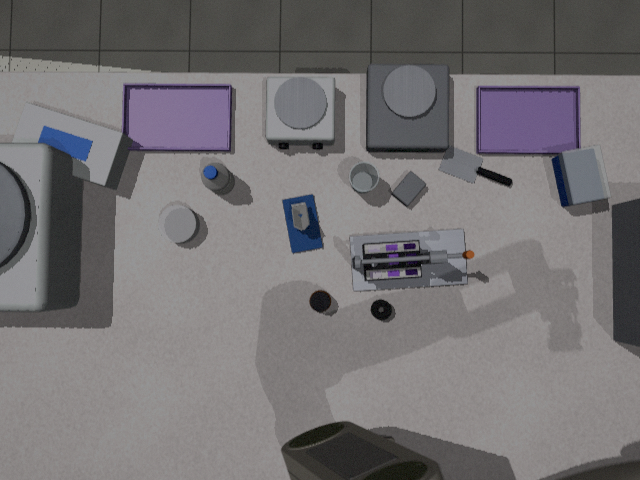

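Emit:
{"name": "jog_arm", "arguments": {"targets": [[0,0,0,0,0,0,0.4],[0,0,0,0,0,0,0.4]]}}

```text
t: 49.1
tool_pos: [0.2694, -0.6171, 0.2972]
orientation: [-0.06, 1.566, 0.046]
force: [-0.1, 0.3, -0.6]
opening: 0.0557
```

```bash
python3 - <<'E'
from h import *
print(ticket.close_job())
E
```

```text
the job is handed in; nothing more can be done
None
```

The job is done and handed in at about 49 s. I drew the bolt back to its stop and found two tubes on the bench, mid violet and very dark; no pale tube was visible in either camera. I loaded the mid tube first, then the dark one. Each was laid in the slanted rest, released, taken again by its cap and stood fully down in the hole of its own colour.

**Bolt:** On the first push home the camera read the knob about 3 mm short of home. I think I drew it back slightly as I let go. I pushed it again with the fingers closed until it met 24 N at the stop. It then read y = -149.6 mm, against -150 mm for home.

**Final checks:**
- Both tubes met the plate at about 22 N, and their caps matched the 142 mm cap-top height in the camera pictures taken before the bolt was closed.
- The rod reaches the keeper over both tubes.
- The other bench items look where they were at the start, and the robot is clear of everything.

No other check failed or disagreed, and I noticed no grip slip and no tube knocked aside.

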